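# Cam-lock the movement holder into its bench dock

## Task

On the watchmaker's bench, lock the movement holder into its dock: take the blue flat-blade screwdriver from its stand, seat its blade in the slot of the brass cam disc and turn the disc clockwise until it has caught the bolt and drawn the holder in firmly against the rubber stop pads, stopping as soon as you feel it come up tight, without forcing it. Then put the blue screwdriver back upright in the stand it came from. Turn the disc only with the screwdriver, do not push the holder by hand, and leave the other things on the bench alone.

Things in the scene. Friction and masses are not known exactly. Their poses are not given: they have to be found in the camera images.
- dock: Fixed dock on the bench: aluminium base 220 x 100 x 12 mm (x = -55 to +165 mm) with dark side rails and a grey housing 72 x 84 mm whose flat top is 46 mm above the bench. Origin: on the bench, under the cam disc's axis, the centre of the housing. x points along the base towards the movement holder, z up.
- cam: Brass cam disc, 40 mm across, on the housing, its flat top 56 mm above the bench. Turns about its vertical axis, clockwise from above to lock, 1.9 rad in all; starts 0.05 to 0.4 rad from its open end, where its x axis lies along the dock's. Needs about 0.12 N m to turn and stays where left. Origin: on the axis, 46 mm above the bench. x runs along its slot to a red dot.
- slot (a point): The cam disc's screwdriver slot: centre of its mouth, on the disc's axis and top face, axes as the disc. Slot 18.4 mm long along x (ends closed), 4.2 mm wide, 6 mm deep, edges chamfered 1 mm. About 0.42 rad from the open end a jaw under the disc catches the bolt head; from there it draws the bolt in 4.5 mm per rad.
- carriage: Movement holder: aluminium slide 100 x 76 mm with steel front plate, dark clamp jaws and a round brass watch movement, 0.5 kg. Slides on the dock's rails up to 6 mm towards the housing; a spring of 4 to 5 N pushes it out. Origin: centre of the front plate's lower edge on its housing side, 12 mm above the bench, 42 mm from the cam axis at the start.
- bolt (a point): Brass bolt, neck 6 mm thick, from the holder's front plate into the housing; point 10 mm in front of the plate. The holder seats on two black rubber pads on the housing whose setting differs each time: after 1.7 to 4.3 mm of travel, 0.75 to 1.4 rad from the cam's open end. Drawing takes a steady 0.16 to 0.22 N m; on the pads it climbs 1 to 2 N m per rad. Tight: 0.06 to 0.13 N m over drawing; strained from 0.18 over drawing.
- driver: Blue screwdriver, 146 mm long, about 0.11 kg, standing blade down in its stand, collar on the stand's top. Origin: centre of the blade's tip; z up the shaft to the handle; x along the blade's width. Blade 16 mm wide (x), 3 mm thick (y), 9 mm long; shaft 7 mm thick; round collar 30 mm across, 72 to 77 mm from the tip.
- driver_grip (a point): Middle of the blue screwdriver's square handle, 108 mm from the tip, axes as the screwdriver. Handle 18 x 18 mm, flats facing x and y, from 77 to 140 mm from the tip, then a white cap 15 mm across and 6 mm high.
- stand_a: Dark wooden stand of the blue screwdriver, fixed, 50 x 50 x 78 mm, with a square 21 mm hole down through its middle. Origin: centre of its underside, on the bench. In it the screwdriver's tip hangs 6 mm above the bench.
- stand_b: The same kind of stand, of the yellow screwdriver, fixed. Origin: centre of its underside.
- driver_pin: Yellow screwdriver with a thin round pin instead of a blade, otherwise like the blue one; stands in the other stand. To be left alone. Origin: its tip.
- parts_basket: Round steel parts basket, 90 mm in diameter, 26 mm high, to be left alone. Origin: centre of its underside.
- case_ring: Round aluminium watch case dish, 62 mm in diameter, 24 mm high, to be left alone. Origin: centre of its underside.
- pot_a: Small clear pot with white lid, 41 mm in diameter, 28 mm high, to be left alone. Origin: centre of its underside.
- pot_b: Another such pot, to be left alone.
- loupe: Black eye loupe standing on its small end, 38 mm in diameter, 32 mm high, to be left alone.
- tweezers: Steel tweezers lying flat, 125 mm long, to be left alone.
Not all that is in view belongs to the job. What is shaped like the driver but turquoise is not meant.

How it is judged:
On the way, in this order (a step that is already met when the one before it is completed fails the run):
1. the blue screwdriver's blade is seated in the cam disc's slot (z of driver in the frame of cam below 0.006 m and horizontal distance between driver and cam below 0.0035 m), for 0.1 s.
2. with the blade in the slot, the cam has drawn the holder tight against the pads (it pulls the bolt with more than 14 N) (all of step 1 and contact force between cam and carriage above 14 N), for 0.2 s.
At the end, for the whole second after the job is handed in: The cam still holds the movement holder tight against the pads (pull on the bolt above 11 N; the spring alone gives about 6), and the blue screwdriver stands still and upright (within 0.08 rad) in its own stand, tip within 10 mm of the stand's axis and 2 to 10 mm above the bench (contact force between cam and carriage above 11 N and horizontal distance between driver and stand_a below 0.01 m and height (world z) of driver between 0.002 and 0.01 m and angle between driver's own z axis and vertical below 0.08 rad and linear speed of driver below 0.02 m/s); the robot touches nothing.
It fails at once if the cam lock is forced (pull on the bolt above 38 N) (contact force between cam and carriage above 38 N).
It fails at once if the screwdriver is pressed or twisted hard against the disc (contact force above 120 N) (contact force between driver and cam above 120 N).
It fails at once if the disc is worked with the gripper (more than 3 N) (contact force between any of the fingers, the arm and cam above 3 N).
It fails at once if the holder is pushed with the gripper or the screwdriver (more than 3 N) (contact force between any of the fingers, the arm, driver and carriage above 3 N).
It fails at once if the yellow screwdriver or another bystander is disturbed (moved more than 20 mm) (distance of any of driver_pin, parts_basket, case_ring, pot_a, pot_b, loupe, tweezers from where it was at the start of the episode above 0.02 m).
It also fails if it takes over 70 s, if anything falls off the work surface, if the arm or the gripper's body presses on something with over 40 N, if the wrist force passes 120 N, or if a joint passes its speed limit or range.

## Robot

A 6-joint arm with a two-finger parallel gripper is mounted at the origin on the work surface. World frame = base frame: x ahead of the robot, y to its left, z up, the work surface at z = 0. Lengths are in m, angles in rad, forces in N, time in s.
With the tool pointing down it reaches from about 0.325 to 0.775 m from the base axis. Payload 5.5 kg.
Tool frame: the origin (TCP) lies at the centre of the arm's flange, where the gripper is bolted on; the fingertips stand finger_overhang ahead of it and the grasp point (between the pads) lies 163 mm ahead of it (finger_overhang is the distance from the TCP to the fingertips, in m); z points along the fingers, y is the line along which they close (so a half turn about z gives the same grasp; the last joint's range is limited). The gripper opens to 88 mm and grips with 3 to 60 N. Pads are 20 mm wide; open, the fingers measure 115 mm over their backs; the gripper's body (75 mm by 178 mm) begins 61 mm behind the grasp point.
Start: joints at [-0.057, 0.091, 1.231, -0, 1.82, -0.057], TCP at [0.6, -0, 0.405] pointing down, gripper open.
Joint ranges: [-2.87, 2.87], [-0.86, 2.18], [0.17, 2.46], [-1.51, 4.65], [0.06, 2.69], [-2.65, 2.65]. Speed limits (rad/s): [2.57, 2.57, 3.01, 3.14, 3.14, 3.14].

## Interface

Orientations are given as a unit quaternion [x, y, z, w].
In Python, from rig import * gives the robot as it stands.
- The arm moves only by the tool apply_moves, never from a script. Its argument "series" is a list of rows, each an object with "delta_pos": the shift along the world's x, y, z in m, a list of three; "twist": the turn about the world's z in rad; "gripper": the closure, from -1 (fully open) to 1 (shut). A call has 1 to 20 rows; each row is the pose to reach, as a shift and turn from the pose commanded when the call began; what a row does not reach only later rows make up. A row lasts 1/10 s, in which the tool goes at most 50 mm and 8.59 degrees, less where a joint would pass 70% of its speed; a pose out of reach is approached as far as the arm can. A call with a gripper value outside its range is refused whole. The fingers move at their own pace and stop on an object; the grip force is fixed at half the most. Time passes only in rows, so rows that repeat a pose let the fingers close. It gives the time, the measured TCP pose, the force, the opening and the grip force at its end, in the units of the state.
- get_obs(): the state, without advancing time (a new reading comes with each control period).
- camera(name): name is "scene" or "side" or "wrist"; returns (picture, depth): 384x512x3 uint8, red, green, blue; 384x512 float32, m along the optical axis (not along the pixel's ray), 0 where there is no reading.
- camera_params(name): a dict with "mtx" (3x3 intrinsics, pixels), "k1" (the pictures are not rectified: a ray, as slopes to the right and down, at radius r is drawn at 1 + k1 r^2 times it, then the intrinsics apply), "pose" (4x4, takes a point from camera to world coordinates). Camera axes: x right, y up, looking along -z (the intrinsics and any distortion apply to the point x, -y, -z); pixel columns grow to the right and rows downward; lengths in m; the calibration is good to about 2 mm. A picture is of the moment at which its call begins: read the wrist's pose just before it. camera_params takes no time and is no camera call; for the wrist camera it gives the pose at the moment of the call.
- hand_in(): hands the job in; it is judged then, once.
The state is a dict: "time": time; "joints": joint angles; "qvel": joint speeds; "joint_torque": joint torques, N m; "position": TCP position; "ee_rot": TCP orientation; "wrist_force": force on the tool from outside, world axes, zero at the start; "wrist_torque": the same for the moment, N m; "finger_gap": finger opening in m; "finger_force": force on a finger pad.
Only numpy, scipy, OpenCV 4.12 (cv2) and the standard library are available. Lean on these libraries where they do the work, as an engineer would, in place of code of your own. Each camera call takes 0.05 s, during which the arm holds its last target. There are 200 camera calls.

## Working session

There is one attempt and no reset: what is moved stays moved. The work goes in short steps, Python scripts to look and compute and a tool call to move; the robot and the scene stay as the last step left them, time stands still between calls to the robot, and variables do not carry over. Pictures are saved under pics/ and viewed, at most 10 in all, crops included, and the job is handed in when it is done.

Besides the shell and the picture viewer there is one more tool, called after "Call:" as name(argument=value, ...), one argument or row to a line, values as JSON. apply_moves: Moves the arm, as the interface text tells. Its arguments: {"type":"object","properties":{"series":{"type":"array"}},"required":["series"]}

```bash
ls; mkdir -p pics; python3 - <<'E'
from rig import *
import cv2,numpy as np
print(get_obs())
ims=[]
for n in ["scene","side","wrist"]:
    p=camera_params(n);print(n,p["mtx"].tolist(),p["k1"],np.round(p["pose"],4).tolist())
    im,d=camera(n); np.savez(f"pics/{n}0.npz",im=im,d=d,pose=p["pose"],mtx=p["mtx"],k1=p["k1"])
    cv2.imwrite(f"pics/{n}0.png",cv2.resize(im[:,:,::-1],None,fx=1.5,fy=1.5))
E
```

```text
pics
{'time': 0.0, 'joints': array([-5.66946757e-02,  9.18432154e-02,  1.23184435e+00, -1.49304812e-06,
        1.81978938e+00, -5.66969082e-02]), 'qvel': array([ 8.48448190e-06, -1.09518770e-03,  9.06667585e-05, -2.42946035e-03,
       -3.49030189e-04,  1.10648329e-03]), 'joint_torque': array([-3.13584051e-04, -4.46447504e+01, -4.06449509e+01,  6.96761138e-02,
        2.93726998e-02, -1.50731516e-04]), 'position': array([ 6.00058084e-01, -2.12189538e-06,  4.03539372e-01]), 'ee_rot': array([ 7.07105808e-01,  7.07107127e-01, -6.27915175e-04, -7.02393943e-04]), 'wrist_force': array([-0.76486036,  0.0479734 , -1.0700751 ]), 'wrist_torque': array([-0.02849165, -0.03100746,  0.02183011]), 'finger_force': 0.0, 'finger_gap': 0.08771790140581784}
scene [[451.1910127012327, 0.0, 255.0342697411666], [0.0, 451.1910127012327, 192.90737157293867], [0.0, 0.0, 1.0]] -0.09393444791216869 [[-0.4325, -0.5792, 0.691, 1.3546], [0.9016, -0.2882, 0.3226, 0.3736], [0.0123, 0.7625, 0.6469, 0.8314], [0.0, 0.0, 0.0, 1.0]]
side [[359.6453762117585, 0.0, 259.7270286610219], [0.0, 359.6453762117585, 187.6399597874972], [0.0, 0.0, 1.0]] -0.021838303512336156 [[0.8935, 0.3285, -0.3063, 0.2723], [-0.4491, 0.6522, -0.6107, -0.5811], [-0.0009, 0.6832, 0.7302, 0.8083], [0.0, 0.0, 0.0, 1.0]]
wrist [[338.47082789095464, 0.0, 253.2852790757536], [0.0, 338.47082789095464, 190.17768201324367], [0.0, 0.0, 1.0]] -0.049582286685239556 [[1.0, -0.0004, 0.003, 0.5994], [-0.0004, 0.9609, 0.2767, 0.076], [-0.003, -0.2767, 0.9609, 0.3839], [0.0, 0.0, 0.0, 1.0]]
```

View pics/scene0.png

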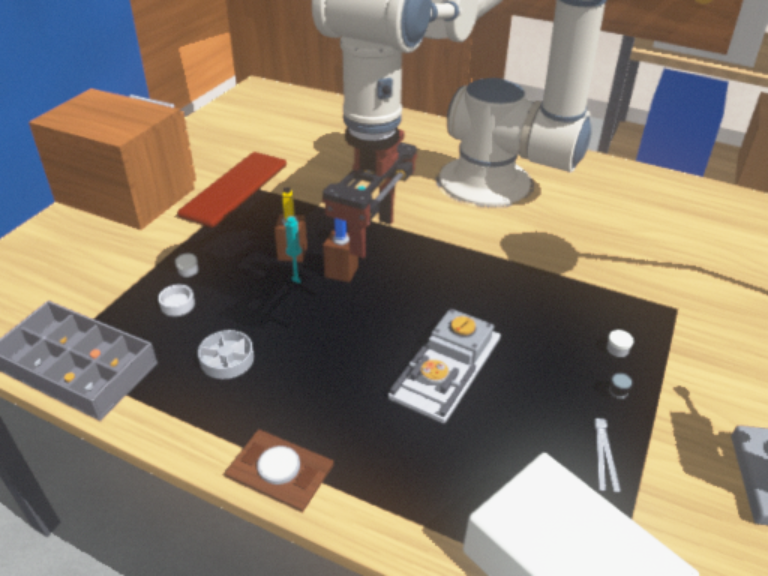

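View pics/side0.png

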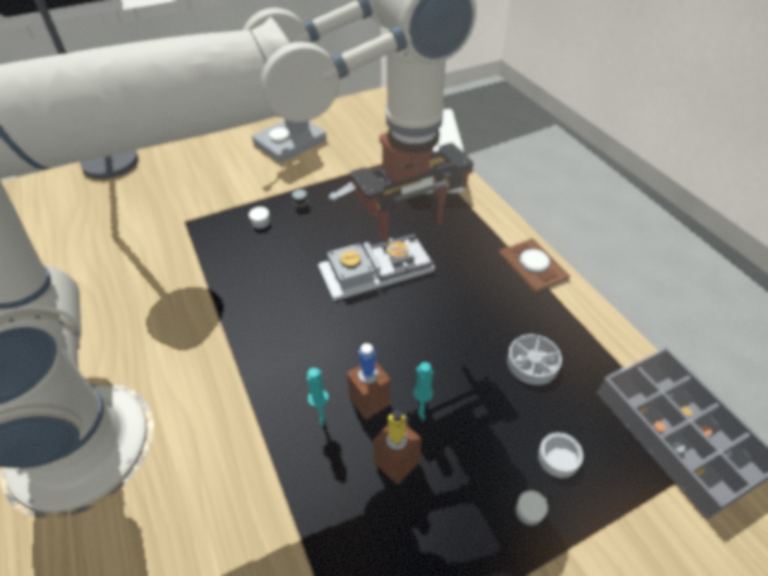

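View pics/wrist0.png

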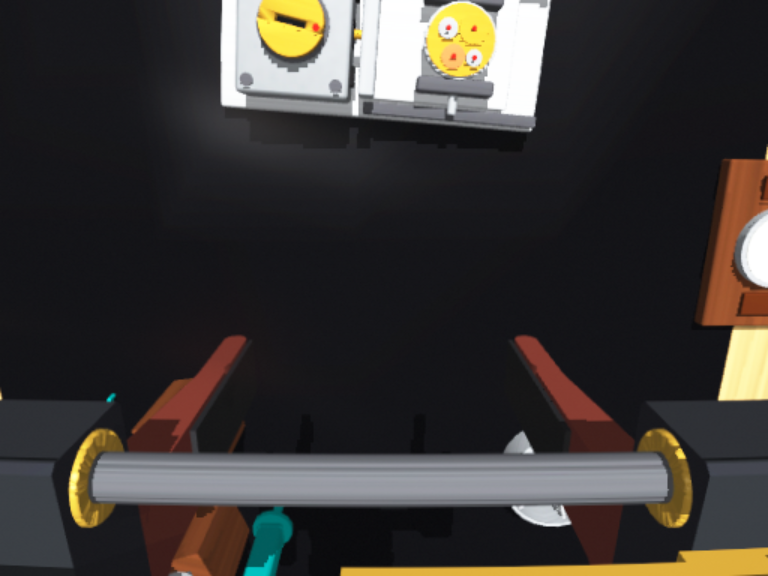

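Pixels are in the 1.5x views.

- **Scene:** the blue driver in a dark stand is at (341,232), the yellow one at (288,205) and a turquoise lookalike at (293,240). The dock's brass cam is at (464,326).
- **Side:** blue is at (367,362) in its stand, yellow at (397,430), turquoise at (316,390) and (424,385).
- **Wrist:** the cam is at (291,22) with its slot and red dot at (315,27).

The blue one, with a white cap and standing in a wooden stand, fits the description. The turquoise ones do not. Next I measure, and confirm with a crop.

```bash
cat > h.py <<'E'
import numpy as np,cv2
from rig import *
def load(f): return np.load(f"pics/{f}.npz")
def snap(n,tag):
    p=camera_params(n); im,d=camera(n)
    np.savez(f"pics/{tag}.npz",im=im,d=d,pose=p["pose"],mtx=p["mtx"],k1=p["k1"]); return load(tag)
def rays(s,uv):
    uv=np.atleast_2d(uv).astype(float); k=float(s["k1"])
    q=cv2.undistortPoints(uv[:,None],s["mtx"],np.array([k,0,0,0,0.]))[:,0]
    d=np.c_[q[:,0],-q[:,1],-np.ones(len(q))]@s["pose"][:3,:3].T
    return s["pose"][:3,3],d
def plane(s,uv,z):
    o,d=rays(s,uv); return o+d*((z-o[2])/d[:,2])[:,None]
def cloud(s,m):
    v,u=np.nonzero(m&(s["d"]>0)); o,d=rays(s,np.c_[u,v]); return o+d*s["d"][v,u][:,None]
def tri(s1,uv1,s2,uv2):
    A=0;b=0;R=[]
    for s,uv in((s1,uv1),(s2,uv2)):
        o,d=rays(s,uv);d=d[0]/np.linalg.norm(d[0]);P=np.eye(3)-np.outer(d,d);A=A+P;b=b+P@o;R.append((o,P))
    x=np.linalg.solve(A,b); return x,[np.linalg.norm(P@(x-o)) for o,P in R]
def mask(s,lo,hi):
    return cv2.inRange(cv2.cvtColor(s["im"],cv2.COLOR_RGB2HSV),np.array(lo),np.array(hi))>0
E
python3 - <<'E'
from h import *
import rig; print([x for x in dir(rig) if 'over' in x], getattr(rig,'finger_overhang',None))
S=load("scene0");D=load("side0");W=load("wrist0")
for nm,lo,hi in [("blue",(105,120,60),(125,255,255)),("turq",(83,120,50),(97,255,255)),("yel",(22,150,60),(32,255,255))]:
  for sn,s in(("scene",S),("side",D)):
    n,l,st,c=cv2.connectedComponentsWithStats(mask(s,lo,hi).astype(np.uint8))
    for i in range(1,n):
      if st[i,4]>15 and st[i,1]>100:
        P=cloud(s,l==i)
        if len(P)>5: print(nm,sn,st[i].tolist(),np.round(np.median(P,0),3),np.round(np.percentile(P,[3,97],0),3).tolist())
# side heightmap objects near stands
for sn,s in(("scene",S),("side",D)):
  P=cloud(s,np.ones((384,512),bool)); 
  for z0,z1 in((.012,.04),(.05,.085)):
    Q=P[(P[:,2]>z0)&(P[:,2]<z1)&(P[:,0]>.3)&(P[:,0]<.65)&(P[:,1]>-.3)&(P[:,1]<.0)]
    g=np.unique(np.round(Q[:,:2]/.02).astype(int),axis=0,return_counts=True)
    print(sn,z0,[(*(a*2).tolist(),int(c)) for a,c in zip(*g) if c>8])
a=cv2.resize(S["im"][115:215,160:270],None,fx=3.5,fy=4)[:,:,::-1];b=cv2.resize(D["im"][215:330,195:300],(385,400))[:,:,::-1]
cv2.imwrite("pics/crop1.png",np.hstack([a,b]))
E
```

```text
['finger_overhang'] 0.182
blue scene [223, 146, 8, 13, 86] [ 0.462 -0.132  0.108] [[0.315, -0.228, 0.003], [0.466, -0.125, 0.13]]
blue side [240, 236, 10, 15, 98] [ 0.452 -0.145  0.121] [[0.445, -0.148, 0.095], [0.462, -0.136, 0.142]]
turq scene [190, 145, 11, 44, 242] [ 0.524 -0.198  0.095] [[0.499, -0.22, 0.002], [0.531, -0.19, 0.146]]
turq side [276, 241, 13, 39, 307] [ 0.517 -0.208  0.099] [[0.508, -0.214, 0.001], [0.565, -0.124, 0.147]]
turq side [205, 246, 14, 37, 256] [ 0.368 -0.144  0.104] [[0.358, -0.15, 0.013], [0.381, -0.133, 0.147]]
yel scene [188, 127, 8, 18, 121] [ 0.452 -0.25   0.122] [[0.295, -0.373, 0.001], [0.457, -0.243, 0.147]]
yel side [259, 278, 10, 16, 117] [ 0.44  -0.264  0.126] [[0.434, -0.267, 0.098], [0.451, -0.254, 0.146]]
scene 0.012 [(42, -24, 11), (44, -22, 11), (44, -12, 17), (46, -22, 10), (46, -10, 13), (48, -26, 41), (48, -16, 19), (48, -14, 52), (48, -12, 46), (48, -10, 11), (52, -20, 19)]
scene 0.05 [(42, -24, 23), (44, -28, 11), (44, -24, 22), (44, -16, 12), (46, -26, 25), (46, -22, 21), (46, -16, 13), (46, -14, 24), (46, -12, 29), (48, -26, 54), (48, -16, 31), (48, -14, 68), (48, -12, 64), (48, -10, 12), (52, -20, 35), (52, -18, 9), (54, -20, 10)]
side 0.012 [(36, -14, 13), (42, -28, 26), (42, -26, 38), (42, -24, 15), (42, -14, 13), (42, -12, 15), (44, -28, 34), (44, -16, 52), (44, -14, 12), (46, -28, 33), (46, -16, 38), (48, -28, 14), (48, -16, 26), (52, -20, 16)]
side 0.05 [(36, -14, 36), (38, -14, 22), (42, -28, 32), (42, -26, 77), (42, -24, 52), (42, -14, 15), (42, -12, 23), (44, -28, 104), (44, -26, 48), (44, -24, 29), (44, -16, 98), (44, -14, 69), (44, -12, 39), (46, -28, 66), (46, -26, 56), (46, -16, 84), (46, -14, 27), (48, -28, 15), (48, -26, 20), (48, -16, 49), (48, -14, 27), (50, -20, 17), (52, -22, 30), (52, -20, 12)]
```

View pics/crop1.png

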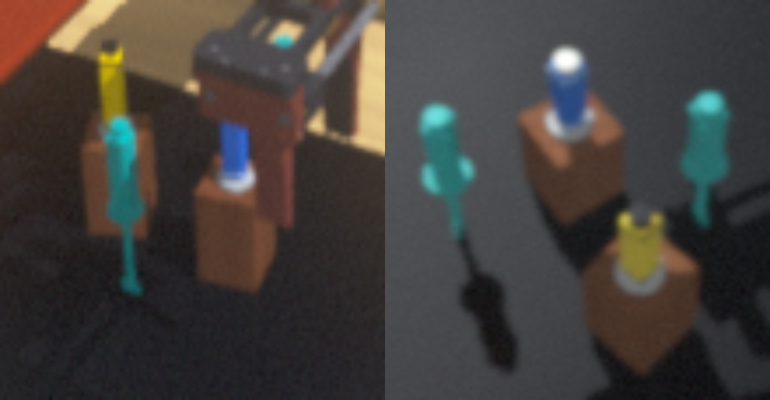

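The crop confirms it: blue handle with a white cap in the wooden stand at about (0.457,-0.138). The turquoise things stand free at (0.52,-0.205) and (0.37,-0.142). Next I look at the cam and the driver with the wrist camera.

Call:
apply_moves(
  series=[
    {"delta_pos": [-0.02, 0.02, -0.025], "twist": 0, "gripper": -1},
    {"delta_pos": [-0.04, 0.035, -0.05], "twist": 0, "gripper": -1},
    {"delta_pos": [-0.06, 0.05, -0.075], "twist": 0, "gripper": -1},
    {"delta_pos": [-0.06, 0.05, -0.075], "twist": 0, "gripper": -1},
    {"delta_pos": [-0.06, 0.05, -0.075], "twist": 0, "gripper": -1},
    {"delta_pos": [-0.06, 0.05, -0.075], "twist": 0, "gripper": -1},
  ],
)

```text
time: 0.75
position: [0.5408, 0.0496, 0.3315]
ee_rot: [0.707, 0.707, 0.001, 0.001]
wrist_force: [-0.8, 0.5, 0.1]
finger_gap: 0.088
finger_force: 0.0
```

```bash
python3 - <<'E'
from h import *
s=snap("wrist","w1");cv2.imwrite("pics/w1.png",cv2.resize(s["im"][:,:,::-1],None,fx=1.5,fy=1.5))
E
```

Call:
apply_moves(
  series=[
    {"delta_pos": [0.03, 0.03, 0], "twist": 0, "gripper": -1},
    {"delta_pos": [0.05, 0.03, 0], "twist": 0, "gripper": -1},
    {"delta_pos": [0.05, 0.03, 0], "twist": 0, "gripper": -1},
    {"delta_pos": [0.05, 0.03, 0], "twist": 0, "gripper": -1},
    {"delta_pos": [0.05, 0.03, 0], "twist": 0, "gripper": -1},
  ],
)

```text
time: 1.3
position: [0.5898, 0.0794, 0.3303]
ee_rot: [0.707, 0.707, 0.0, 0.0]
wrist_force: [-0.4, -0.3, 0.9]
finger_gap: 0.0878
finger_force: 0.0
```

```bash
python3 - <<'E'
from h import *
s=snap("wrist","w2")
S=[load("w1"),s]
for s in S:
    print(np.round(s["pose"][:3,3],4))
    for nm,m in (("brass",mask(s,(20,120,60),(34,255,255))),("red",mask(s,(0,170,90),(8,255,255))|mask(s,(172,170,90),(180,255,255)))):
        n,l,st,c=cv2.connectedComponentsWithStats(m.astype(np.uint8))
        for i in range(1,n):
            if st[i,4]>(500 if nm=="brass" else 5): print(nm,st[i].tolist(),np.round(c[i],2),np.round(np.median(cloud(s,l==i),0),4))
E
```

```text
[0.5403 0.1257 0.3117]
brass [232, 36, 56, 58, 2272] [259.07  64.31] [0.5448 0.1459 0.0562]
brass [366, 50, 55, 58, 1681] [394.5   75.71] [0.6506 0.139  0.0414]
brass [46, 286, 37, 66, 1084] [ 59.97 318.42] [0.4956 0.0771 0.2472]
brass [426, 286, 36, 66, 1081] [446.96 318.53] [0.585  0.0771 0.2475]
brass [227, 365, 285, 19, 2519] [404.28 377.87] [0.5774 0.0687 0.2565]
red [278, 68, 5, 6, 23] [280.09  70.78] [0.5599 0.1409 0.0569]
red [383, 68, 4, 4, 9] [384.78  69.56] [0.6399 0.1431 0.0446]
red [404, 69, 4, 3, 12] [405.5  70. ] [0.656  0.1432 0.0449]
red [385, 90, 5, 5, 19] [387.16  91.95] [0.6435 0.1269 0.0445]
red [403, 92, 3, 4, 9] [404.11  93.33] [0.6565 0.1263 0.045 ]
[0.5893 0.1555 0.3105]
brass [167, 80, 54, 55, 1968] [193.32 107.22] [0.5451 0.1458 0.0562]
brass [303, 91, 54, 54, 1592] [330.9  114.49] [0.6511 0.1398 0.0414]
brass [46, 286, 36, 66, 1102] [ 59.77 318.62] [0.5445 0.1069 0.2462]
brass [426, 286, 36, 66, 1078] [447.05 318.87] [0.6339 0.1068 0.2462]
brass [227, 365, 285, 19, 2560] [402.46 377.88] [0.6261 0.0984 0.2552]
red [318, 108, 4, 3, 10] [319.5 109.2] [0.6399 0.1437 0.045 ]
red [339, 109, 4, 3, 10] [340.2 110. ] [0.6559 0.143  0.0446]
red [211, 111, 6, 6, 24] [213.79 113.21] [0.5602 0.1414 0.057 ]
red [322, 129, 4, 5, 15] [323.33 130.67] [0.6438 0.127  0.0438]
red [339, 131, 3, 3, 9] [340. 132.] [0.6567 0.1262 0.0453]
```

View pics/w1.png

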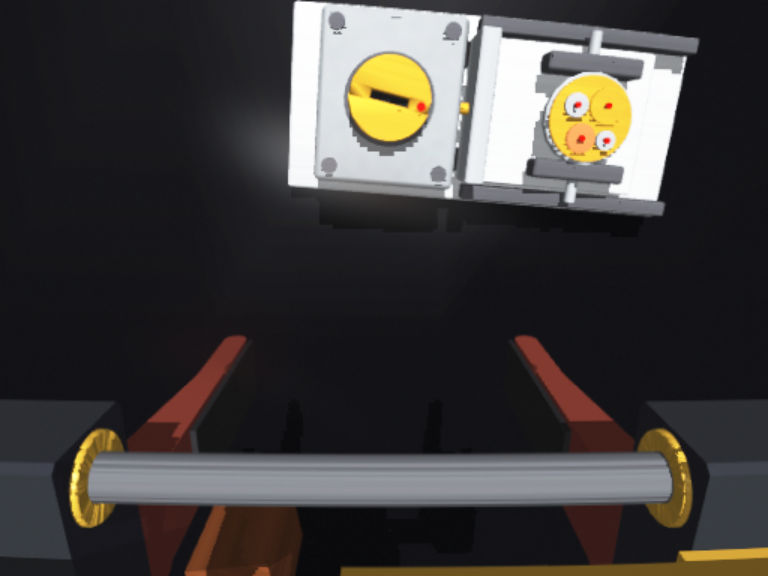

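The cam disc is at (390,97) in the view, with the slot running from (370,92) to (410,103) and the red dot at (421,107). The bolt is at (464,107). Next I refine the slot and go to look at the driver from above.

```bash
python3 - <<'E'
from h import *
for t in("w1","w2"):
    s=load(t)
    m=mask(s,(20,120,60),(34,255,255)).astype(np.uint8)
    n,l,st,c=cv2.connectedComponentsWithStats(m)
    P=None
    i=[i for i in range(1,n) if st[i,4]>1500 and st[i,1]<120][0]
    # leftmost of the two
    i=min([i for i in range(1,n) if st[i,4]>1400 and st[i,1]<120],key=lambda i:st[i,0])
    cn=max(cv2.findContours((l==i).astype(np.uint8),0,cv2.CHAIN_APPROX_NONE)[0],key=len)[:,0]
    hull=cv2.convexHull(cn)[:,0]
    pts=plane(s,cv2.convexHull(cn).reshape(-1,2),.056)[:,:2].astype(np.float32)
    (cx,cy),r=cv2.minEnclosingCircle(pts)
    # dark slot within disc
    disc=np.zeros(m.shape,np.uint8);cv2.fillConvexPoly(disc,hull,1);disc=cv2.erode(disc,np.ones((7,7)))
    dark=(disc>0)&(s["im"].max(2)<90)
    v,u=np.nonzero(dark);Q=plane(s,np.c_[u,v],.056)[:,:2]
    q0=Q.mean(0);w,V=np.linalg.eigh(np.cov((Q-q0).T));a=V[:,1]*np.sign(V[0,1])
    red=(mask(s,(0,170,90),(8,255,255))|mask(s,(172,170,90),(180,255,255)))&(disc>0)
    v,u=np.nonzero(red);R=plane(s,np.c_[u,v],.056)[:,:2].mean(0)
    print(t,"circle",cx,cy,r,"dark",q0,len(Q),"ang",np.arctan2(a[1],a[0]),"red",R,np.arctan2(R[1]-cy,R[0]-cx),"dark->red",np.arctan2(*(R-q0)[::-1]))
# triangulated height of the dot
print(tri(load("w1"),[280.09,70.78],load("w2"),[213.79,113.21]))
# housing flats angle: grey points at z .046
s=load("w1");C=cloud(s,np.ones((384,512),bool));Q=C[(abs(C[:,2]-.046)<.002)&(np.hypot(C[:,0]-.545,C[:,1]-.146)<.06)]
r=cv2.minAreaRect(Q[:,:2].astype(np.float32));print(r)
E
```

```text
w1 circle 0.545142650604248 0.1450144201517105 0.019842198118567467 dark [0.54491189 0.14508866] 134 ang -0.2479667200783229 red [0.55998522 0.14114399] -0.2550853085586851 dark->red -0.2559586049499813Traceback (most recent call last):
  File "<stdin>", line 17, in <module>
  File "h.py", line 13, in plane
    o,d=rays(s,uv); return o+d*((z-o[2])/d[:,2])[:,None]
        ~~~~^^^^^^
  File "h.py", line 9, in rays
    q=cv2.undistortPoints(uv[:,None],s["mtx"],np.array([k,0,0,0,0.]))[:,0]
      ~~~~~~~~~~~~~~~~~~~^^^^^^^^^^^^^^^^^^^^^^^^^^^^^^^^^^^^^^^^^^^^
cv2.error: OpenCV(4.12.0) /io/opencv/modules/calib3d/src/undistort.dispatch.cpp:347: error: (-215:Assertion failed) CV_IS_MAT(_src) && CV_IS_MAT(_dst) && (_src->rows == 1 || _src->cols == 1) && (_dst->rows == 1 || _dst->cols == 1) && _src->cols + _src->rows - 1 == _dst->rows + _dst->cols - 1 && (CV_MAT_TYPE(_src->type) == CV_32FC2 || CV_MAT_TYPE(_src->type) == CV_64FC2) && (CV_MAT_TYPE(_dst->type) == CV_32FC2 || CV_MAT_TYPE(_dst->type) == CV_64FC2) in function 'cvUndistortPointsInternal'
```

Call:
apply_moves(
  series=[
    {"delta_pos": [-0.01, -0.03, 0.025], "twist": 0, "gripper": -1},
    {"delta_pos": [-0.025, -0.07, 0.05], "twist": 0, "gripper": -1},
    {"delta_pos": [-0.04, -0.11, 0.07], "twist": 0, "gripper": -1},
    {"delta_pos": [-0.06, -0.15, 0.07], "twist": 0, "gripper": -1},
    {"delta_pos": [-0.08, -0.19, 0.07], "twist": 0, "gripper": -1},
    {"delta_pos": [-0.1, -0.23, 0.07], "twist": 0, "gripper": -1},
    {"delta_pos": [-0.12, -0.26, 0.07], "twist": 0, "gripper": -1},
    {"delta_pos": [-0.13, -0.28, 0.07], "twist": 0, "gripper": -1},
    {"delta_pos": [-0.13, -0.28, 0.07], "twist": 0, "gripper": -1},
    {"delta_pos": [-0.13, -0.28, 0.07], "twist": 0, "gripper": -1},
    {"delta_pos": [-0.13, -0.28, 0.07], "twist": 0, "gripper": -1},
  ],
)

```text
time: 2.45
position: [0.4602, -0.1992, 0.3998]
ee_rot: [0.707, 0.707, 0.0, 0.0]
wrist_force: [-0.7, 0.0, -0.5]
finger_gap: 0.088
finger_force: 0.0
```

```bash
python3 - <<'E'
from h import *
s=snap("wrist","w3");cv2.imwrite("pics/w3.png",cv2.resize(s["im"][:,:,::-1],None,fx=1.5,fy=1.5))
E
```

Call:
apply_moves(
  series=[
    {"delta_pos": [0.0, -0.03, 0], "twist": 0, "gripper": -1},
    {"delta_pos": [0.03, -0.03, 0], "twist": 0, "gripper": -1},
    {"delta_pos": [0.03, -0.03, 0], "twist": 0, "gripper": -1},
    {"delta_pos": [0.03, -0.03, 0], "twist": 0, "gripper": -1},
    {"delta_pos": [0.03, -0.03, 0], "twist": 0, "gripper": -1},
  ],
)

```text
time: 3.0
position: [0.4899, -0.2292, 0.3997]
ee_rot: [0.707, 0.708, -0.0, -0.0]
wrist_force: [-0.2, 0.1, -0.4]
finger_gap: 0.0879
finger_force: 0.0
```

```bash
python3 - <<'E'
from h import *
s=snap("wrist","w4")
for t in("w3","w4"):
    s=load(t); print(np.round(s["pose"][:3,3],4))
    n,l,st,c=cv2.connectedComponentsWithStats(mask(s,(105,120,60),(125,255,255)).astype(np.uint8))
    for i in range(1,n):
        if st[i,4]>30: print(st[i].tolist(),np.round(c[i],2),np.round(np.percentile(cloud(s,l==i),[5,50,95],0),4).tolist())
E
```

```text
[ 0.4595 -0.1231  0.3801]
[251, 100, 9, 26, 81] [256.23 114.44] [[0.4599, -0.1436, 0.1435], [0.4612, -0.1381, 0.1453], [0.4633, -0.1289, 0.1466]]
[232, 102, 16, 14, 46] [235.61 106.91] [[0.4449, -0.1361, 0.1434], [0.4464, -0.1321, 0.1452], [0.4536, -0.1291, 0.1466]]
[ 0.4893 -0.1532  0.38  ]
[190, 53, 33, 33, 333] [211.12  73.53] [[0.4495, -0.146, 0.0979], [0.4615, -0.1415, 0.143], [0.464, -0.1302, 0.1462]]
```

View pics/w3.png

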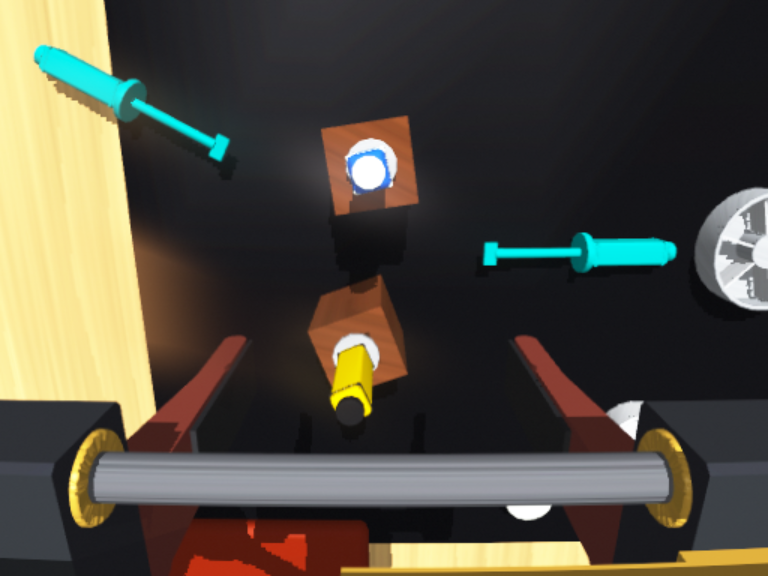

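In w3 the blue handle and white cap are at (369,172) and the stand top is centred at (370,165). The turquoise ones are at (130,100) and (580,250), clear of it. Next: the handle's centre, height and yaw.

```bash
python3 - <<'E'
from h import *
cap={}
for t in("w3","w4"):
    s=load(t); C=np.full((384,512,3),np.nan); o,d=rays(s,np.stack(np.meshgrid(np.arange(512),np.arange(384)),-1).reshape(-1,2)); C=(o+d*s["d"].reshape(-1,1)).reshape(384,512,3)
    near=np.hypot(C[...,0]-.455,C[...,1]+.137)<.035
    top=near&(abs(C[...,2]-.146)<.003)
    r=cv2.minAreaRect(C[top][:,:2].astype(np.float32)); print(t,"handle top",np.round(r[0],4),np.round(r[1],4),r[2],top.sum())
    cp=near&(C[...,2]>.1492); v,u=np.nonzero(cp); cap[t]=(u.mean(),v.mean()); print("cap",cp.sum(),C[cp].mean(0),np.percentile(C[cp][:,2],[5,95]))
    cp=near&(abs(C[...,2]-.078)<.0025); hsv=cv2.cvtColor(s["im"],cv2.COLOR_RGB2HSV); br=cp&(hsv[...,0]<18)&(hsv[...,1]>80)
    r=cv2.minAreaRect(C[br][:,:2].astype(np.float32)); print("stand",np.round(r[0],4),np.round(r[1],4),r[2])
    q=mask(s,(83,120,50),(97,255,255)); n,l,st,c=cv2.connectedComponentsWithStats(q.astype(np.uint8))
    for i in range(1,n):
        if st[i,4]>100: print("turq",np.round(np.percentile(C[l==i],[2,98],0),3).tolist())
print(tri(load("w3"),cap["w3"],load("w4"),cap["w4"]))
# cam from w2, robust dark threshold
s=load("w2");P=plane(s,[213.79,113.21],.056);print("w2 red",P)
m=mask(s,(20,120,60),(34,255,255)).astype(np.uint8)[:, :];m[:,240:]=0;m[170:]=0
cn=max(cv2.findContours(m,0,cv2.CHAIN_APPROX_NONE)[0],key=len);h=cv2.convexHull(cn)
(c,r)=cv2.minEnclosingCircle(plane(s,h.reshape(-1,2),.056)[:,:2].astype(np.float32));print("w2 circ",c,r,np.arctan2(P[0,1]-c[1],P[0,0]-c[0]))
print("dot h",tri(load("w1"),[280.09,70.78],s,[213.79,113.21]))
E
```

```text
w3 handle top [ 0.4542 -0.137 ] [0.0179 0.0181] 13.0078125 283
cap 2215 [ 0.45649154 -0.14745426  0.30881904] [0.15178603 0.38009261]
stand [ 0.4537 -0.1379] [0.0503 0.0505] 8.365652084350586
turq [[0.227, -0.132, 0.001], [0.352, -0.062, 0.029]]
turq [[0.536, -0.213, 0.001], [0.677, -0.19, 0.029]]
w4 handle top [ 0.4539 -0.1368] [0.0181 0.0178] 13.621180534362793 288
cap 432 [ 0.45415427 -0.13704555  0.15219117] [0.15093854 0.15333464]
stand [ 0.4534 -0.1377] [0.0506 0.0504] 8.367932319641113
turq [[0.236, -0.133, 0.001], [0.353, -0.065, 0.03]]
turq [[0.536, -0.214, 0.001], [0.678, -0.191, 0.029]]
(array([ 0.46764768, -0.15052327,  0.3071659 ]), [np.float64(0.010596851177335482), np.float64(0.010596851177335324)])
w2 red [[0.56002179 0.14119973 0.056     ]]
w2 circ (0.5453923344612122, 0.14504088461399078) 0.01982908882200718 -0.2567675685472049
dot h (array([0.55999979, 0.14117372, 0.05574641]), [np.float64(1.3778186589091128e-05), np.float64(1.3778186589067249e-05)])
```

The turquoise decoys have toppled and lie flat well away: x>0.536 and x<0.352, height 0.03. I'm left with these numbers:

| Item | Position | Yaw |
|---|---|---|
| Handle | (0.454,-0.137), top 0.146 | 0.232 rad |
| Slot | (0.545,0.145), z 0.056 | -0.256 rad |

Now the grasp.

Call:
apply_moves(
  series=[
    {"delta_pos": [-0.01, 0.035, 0], "twist": 0.1, "gripper": -1},
    {"delta_pos": [-0.025, 0.07, -0.0], "twist": 0.2, "gripper": -1},
    {"delta_pos": [-0.036, 0.092, -0.01], "twist": 0.232, "gripper": -1},
    {"delta_pos": [-0.036, 0.092, -0.02], "twist": 0.232, "gripper": -1},
    {"delta_pos": [-0.036, 0.092, -0.03], "twist": 0.232, "gripper": -1},
    {"delta_pos": [-0.036, 0.092, -0.05], "twist": 0.232, "gripper": -1},
    {"delta_pos": [-0.036, 0.092, -0.075], "twist": 0.232, "gripper": -1},
    {"delta_pos": [-0.036, 0.092, -0.1], "twist": 0.232, "gripper": -1},
    {"delta_pos": [-0.036, 0.092, -0.123], "twist": 0.232, "gripper": -1},
    {"delta_pos": [-0.036, 0.092, -0.123], "twist": 0.232, "gripper": -1},
    {"delta_pos": [-0.036, 0.092, -0.123], "twist": 0.232, "gripper": -1},
  ],
)

```text
time: 4.15
position: [0.454, -0.1387, 0.2764]
ee_rot: [0.621, 0.784, -0.0, -0.001]
wrist_force: [0.4, 0.5, 0.6]
finger_gap: 0.088
finger_force: 0.0
```

Call:
apply_moves(
  series=[
    {"delta_pos": [0, 0, 0], "twist": 0, "gripper": 0},
    {"delta_pos": [0, 0, 0], "twist": 0, "gripper": 0.5},
    {"delta_pos": [0, 0, 0], "twist": 0, "gripper": 1},
    {"delta_pos": [0, 0, 0], "twist": 0, "gripper": 1},
    {"delta_pos": [0, 0, 0], "twist": 0, "gripper": 1},
    {"delta_pos": [0, 0, 0], "twist": 0, "gripper": 1},
    {"delta_pos": [0, 0, 0], "twist": 0, "gripper": 1},
    {"delta_pos": [0, 0, 0], "twist": 0, "gripper": 1},
    {"delta_pos": [0, 0, 0], "twist": 0, "gripper": 1},
    {"delta_pos": [0, 0, 0], "twist": 0, "gripper": 1},
  ],
)

```text
time: 5.15
position: [0.454, -0.138, 0.2766]
ee_rot: [0.62, 0.784, 0.0, 0.0]
wrist_force: [0.7, -0.5, 0.4]
finger_gap: 0.018
finger_force: 30.0
```

Call:
apply_moves(
  series=[
    {"delta_pos": [0, 0, 0.02], "twist": 0, "gripper": 1},
    {"delta_pos": [0, 0, 0.04], "twist": 0, "gripper": 1},
    {"delta_pos": [0, 0, 0.06], "twist": 0, "gripper": 1},
    {"delta_pos": [0, 0, 0.08], "twist": 0, "gripper": 1},
    {"delta_pos": [0, 0, 0.1], "twist": 0, "gripper": 1},
    {"delta_pos": [0.02, 0.03, 0.11], "twist": 0, "gripper": 1},
    {"delta_pos": [0.03, 0.07, 0.11], "twist": 0, "gripper": 1},
    {"delta_pos": [0.04, 0.11, 0.11], "twist": 0, "gripper": 1},
    {"delta_pos": [0.05, 0.14, 0.11], "twist": 0, "gripper": 1},
    {"delta_pos": [0.06, 0.17, 0.11], "twist": 0, "gripper": 1},
    {"delta_pos": [0.07, 0.19, 0.11], "twist": 0, "gripper": 1},
    {"delta_pos": [0.08, 0.2, 0.11], "twist": 0, "gripper": 1},
    {"delta_pos": [0.08, 0.2, 0.11], "twist": 0, "gripper": 1},
    {"delta_pos": [0.08, 0.2, 0.11], "twist": 0, "gripper": 1},
    {"delta_pos": [0.08, 0.2, 0.11], "twist": 0, "gripper": 1},
  ],
)

```text
time: 6.65
position: [0.5339, 0.061, 0.3866]
ee_rot: [0.621, 0.784, -0.0, 0.0]
wrist_force: [-0.3, -0.1, -1.9]
finger_gap: 0.0178
finger_force: 30.0
```

```bash
python3 - <<'E'
from h import *
s=snap("wrist","w5")
a=cv2.resize(s["im"][:,:,::-1],(800,600));cv2.imwrite("pics/w5.png",a)
E
```

```text
(no output)
```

View pics/w5.png

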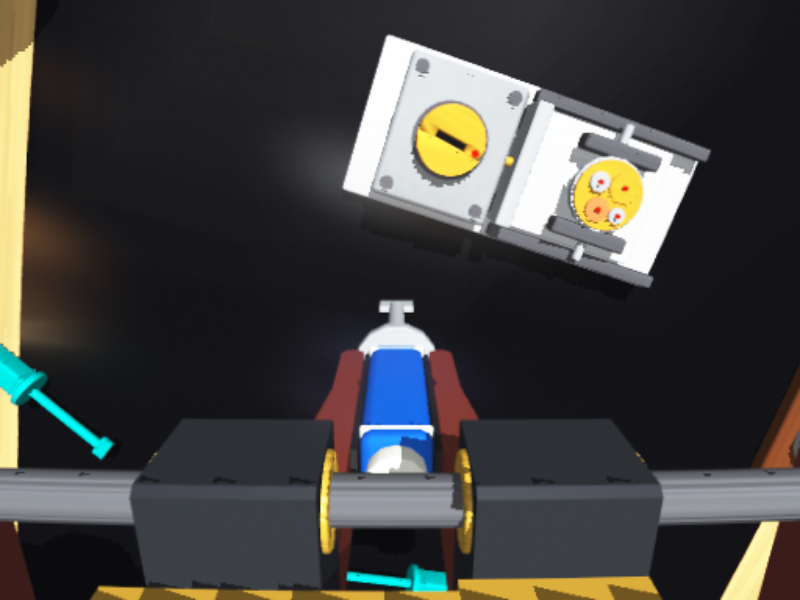

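The blade at (397,305) lies along the finger axis, and the cam is at (451,140) with its slot. So the blade yaw is 0.232 and a twist of -0.488 aligns it. Now I measure the tip against the cam.

```bash
cat >> h.py <<'E'
def blade(s):
    ob=get_obs();p=ob["position"];q=ob["ee_rot"];a=2*np.arctan2(q[1],q[0])-np.pi/2
    o,d=rays(s,np.stack(np.meshgrid(np.arange(512),np.arange(384)),-1).reshape(-1,2)); C=(o+d*s["d"].reshape(-1,1)).reshape(384,512,3)
    zt=p[2]-.163-.108; X=C[(np.hypot(C[...,0]-p[0],C[...,1]-p[1])<.02)&(C[...,2]>zt-.006)&(C[...,2]<zt+.0085)]
    u=np.array([np.cos(a),np.sin(a)]); L=(X[:,:2]-p[:2])@u; T=(X[:,:2]-p[:2])@np.array([-u[1],u[0]])
    print("tcp",np.round(p,4),"yaw",round(a,4),"n",len(X),"blade along",np.percentile(L,[1,50,99]).round(4),"cross",np.percentile(T,[2,50,98]).round(4),"z",np.percentile(X[:,2],[1,50,99]).round(4))
    print("fit angle rel",np.polyfit(L,T,1)[0])
def cam(s,z=.056):
    m=mask(s,(20,120,60),(34,255,255)).astype(np.uint8);n,l,st,c=cv2.connectedComponentsWithStats(m)
    P=plane(s,c,z); i=[i for i in range(1,n) if st[i,4]>150 and np.hypot(*(P[i,:2]-[.545,.145]))<.02][0]
    cn=max(cv2.findContours((l==i).astype(np.uint8),0,cv2.CHAIN_APPROX_NONE)[0],key=len)
    c,r=cv2.minEnclosingCircle(plane(s,cv2.convexHull(cn).reshape(-1,2),z)[:,:2].astype(np.float32))
    red=mask(s,(0,170,90),(8,255,255))|mask(s,(172,170,90),(180,255,255));v,u=np.nonzero(red)
    R=plane(s,np.c_[u,v],z)[:,:2]; R=R[np.hypot(*(R-c).T)<.019].mean(0)
    print("cam",np.round(c,4),r,"yaw",np.arctan2(R[1]-c[1],R[0]-c[0]))
E
python3 -c "
from h import *
s=load('w5');blade(s);cam(s)"
```

```text
tcp [0.5338 0.061  0.3867] yaw 0.2306 n 52 blade along [-0.0087 -0.0015  0.0072] cross [0.0002 0.0022 0.0026] z [0.1168 0.1206 0.1241]
fit angle rel -0.008571263432894051
cam [0.545  0.1452] 0.019935786724090576 yaw -0.2677352258179802
```

Call:
apply_moves(
  series=[
    {"delta_pos": [0.003, 0.025, 0], "twist": -0.12, "gripper": 1},
    {"delta_pos": [0.006, 0.05, 0], "twist": -0.25, "gripper": 1},
    {"delta_pos": [0.009, 0.07, -0.0], "twist": -0.38, "gripper": 1},
    {"delta_pos": [0.012, 0.083, -0.01], "twist": -0.49, "gripper": 1},
    {"delta_pos": [0.012, 0.083, -0.03], "twist": -0.49, "gripper": 1},
    {"delta_pos": [0.012, 0.083, -0.045], "twist": -0.49, "gripper": 1},
    {"delta_pos": [0.012, 0.083, -0.045], "twist": -0.49, "gripper": 1},
    {"delta_pos": [0.012, 0.083, -0.045], "twist": -0.49, "gripper": 1},
    {"delta_pos": [0.012, 0.083, -0.045], "twist": -0.49, "gripper": 1},
  ],
)

```text
time: 7.6
position: [0.5461, 0.1445, 0.3429]
ee_rot: [0.792, 0.61, 0.001, 0.0]
wrist_force: [0.3, -0.5, -0.8]
finger_gap: 0.0177
finger_force: 30.0
```

```bash
python3 - <<'E'
from h import *
s=snap("wrist","w6");blade(s)
try: cam(s)
except Exception as e: print(e)
c=s["im"][110:290,150:390,::-1];cv2.imwrite("pics/w6.png",cv2.resize(c,(720,540)))
E
```

```text
tcp [0.5462 0.1446 0.343 ] yaw -0.2585 n 51 blade along [-0.0083  0.0016  0.0076] cross [-0.0001  0.002   0.0023] z [0.0731 0.0771 0.0805]
fit angle rel 0.0009687313944400683
cam [0.5456 0.1458] 0.02023722417652607 yaw -0.3234958994443843
```

View pics/w6.png

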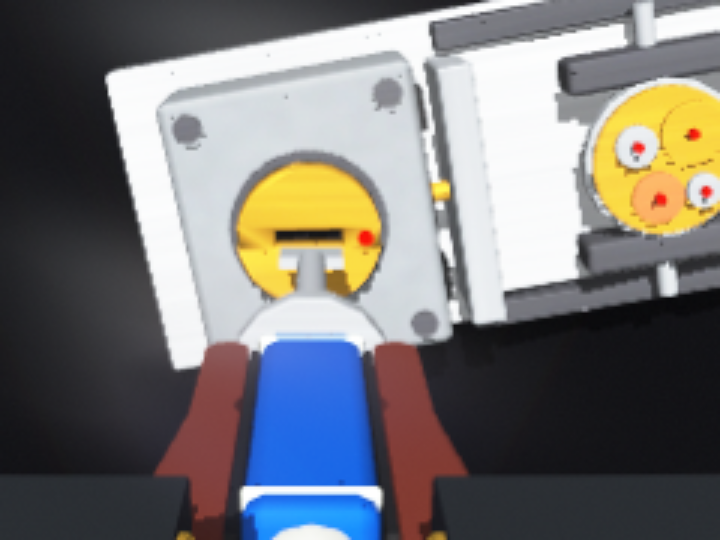

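The blade at (310,258) is parallel to the slot at (308,236), about 0.7 mm off along the slot. I correct that and lower it gently.

Call:
apply_moves(
  series=[
    {"delta_pos": [-0.0008, 0, -0.004], "twist": 0, "gripper": 1},
    {"delta_pos": [-0.0008, 0, -0.008], "twist": 0, "gripper": 1},
    {"delta_pos": [-0.0008, 0, -0.012], "twist": 0, "gripper": 1},
    {"delta_pos": [-0.0008, 0, -0.015], "twist": 0, "gripper": 1},
    {"delta_pos": [-0.0008, 0, -0.017], "twist": 0, "gripper": 1},
    {"delta_pos": [-0.0008, 0, -0.018], "twist": 0, "gripper": 1},
    {"delta_pos": [-0.0008, 0, -0.019], "twist": 0, "gripper": 1},
    {"delta_pos": [-0.0008, 0, -0.019], "twist": 0, "gripper": 1},
  ],
)

```text
time: 8.45
position: [0.5452, 0.145, 0.3226]
ee_rot: [0.792, 0.61, -0.0, 0.0]
wrist_force: [0.2, 0.0, -1.1]
finger_gap: 0.0183
finger_force: 30.0
```

Call:
apply_moves(
  series=[
    {"delta_pos": [0, 0, -0.0006], "twist": 0, "gripper": 1},
    {"delta_pos": [0, 0, -0.0012], "twist": 0, "gripper": 1},
    {"delta_pos": [0, 0, -0.0012], "twist": 0, "gripper": 1},
    {"delta_pos": [0, 0, -0.0012], "twist": 0, "gripper": 1},
  ],
)

```text
time: 8.85
position: [0.5452, 0.145, 0.3214]
ee_rot: [0.792, 0.61, 0.0, 0.0]
wrist_force: [-0.1, -1.1, -1.9]
finger_gap: 0.0178
finger_force: 30.0
```

```bash
cat > t.py <<'E'
from h import *
o=get_obs();q=o["ee_rot"];print(o["time"],o["position"].round(4),"yaw",round(2*np.arctan2(q[1],q[0])-np.pi/2,4),o["wrist_force"].round(2),o["wrist_torque"].round(3),"q",o["joints"].round(3))
E
python3 t.py
```

```text
8.85 [0.5452 0.145  0.3214] yaw -0.258 [-0.1  -1.08 -1.88] [-0.177 -0.025  0.036] q [ 0.2   -0.006  1.477 -0.     1.67   0.458]
```

Seated, with tip about 0.051 and no side load. Now I turn clockwise in steps, reading the torque.

Call:
apply_moves(
  series=[
    {"delta_pos": [0, 0, 0], "twist": -0.03, "gripper": 1},
    {"delta_pos": [0, 0, 0], "twist": -0.07, "gripper": 1},
    {"delta_pos": [0, 0, 0], "twist": -0.11, "gripper": 1},
    {"delta_pos": [0, 0, 0], "twist": -0.15, "gripper": 1},
    {"delta_pos": [0, 0, 0], "twist": -0.15, "gripper": 1},
  ],
)

```text
time: 9.35
position: [0.5451, 0.1448, 0.3214]
ee_rot: [0.836, 0.549, -0.0, 0.0]
wrist_force: [0.6, -1.5, 0.0]
finger_gap: 0.0186
finger_force: 30.0
```

```bash
python3 t.py
```

```text
9.35 [0.5451 0.1448 0.3214] yaw -0.4096 [ 0.58 -1.46  0.04] [-0.514  0.261  0.117] q [ 1.990e-01 -6.000e-03  1.477e+00 -1.000e-03  1.671e+00  6.090e-01]
```

Call:
apply_moves(
  series=[
    {"delta_pos": [0, 0, 0], "twist": -0.04, "gripper": 1},
    {"delta_pos": [0, 0, 0], "twist": -0.08, "gripper": 1},
    {"delta_pos": [0, 0, 0], "twist": -0.12, "gripper": 1},
    {"delta_pos": [0, 0, 0], "twist": -0.15, "gripper": 1},
    {"delta_pos": [0, 0, 0], "twist": -0.15, "gripper": 1},
  ],
)

```text
time: 9.85
position: [0.5451, 0.1449, 0.3214]
ee_rot: [0.875, 0.485, -0.0, 0.0]
wrist_force: [-1.5, -1.7, 0.5]
finger_gap: 0.0179
finger_force: 30.0
```

```bash
python3 t.py
```

```text
9.85 [0.5451 0.1449 0.3214] yaw -0.5583 [-1.55 -1.7   0.5 ] [-0.518  0.464  0.067] q [ 0.2   -0.006  1.477 -0.     1.671  0.758]
```

```bash
python3 - <<'E'
from h import *
for t in ("w1","w5"):
    s=load(t);C=cloud(s,np.ones((384,512),bool));Q=C[(abs(C[:,2]-.046)<.002)&(np.hypot(C[:,0]-.545,C[:,1]-.145)<.056)]
    r=cv2.minAreaRect(Q[:,:2].astype(np.float32));print(r,np.radians(r[2]))
E
```

```text
((0.5530922412872314, 0.14423534274101257), (0.08369381725788116, 0.08811035007238388), 85.34719848632812) 1.4895896209395465
((0.5532201528549194, 0.14440612494945526), (0.08374898880720139, 0.08775591850280762), 85.27802276611328) 1.488382276859359
```

Call:
apply_moves(
  series=[
    {"delta_pos": [0, 0, 0], "twist": -0.03, "gripper": 1},
    {"delta_pos": [0, 0, 0], "twist": -0.06, "gripper": 1},
    {"delta_pos": [0, 0, 0], "twist": -0.09, "gripper": 1},
    {"delta_pos": [0, 0, 0], "twist": -0.12, "gripper": 1},
  ],
)

```text
time: 10.25
position: [0.5451, 0.1449, 0.3214]
ee_rot: [0.903, 0.431, -0.0, -0.0]
wrist_force: [-2.4, -2.0, -0.8]
finger_gap: 0.0177
finger_force: 30.0
```

```bash
python3 t.py
```

```text
10.25 [0.5451 0.1449 0.3214] yaw -0.6804 [-2.41 -1.95 -0.76] [-0.623  0.695  0.152] q [ 0.2   -0.006  1.477 -0.     1.671  0.88 ]
```

Call:
apply_moves(
  series=[
    {"delta_pos": [0, 0, 0], "twist": -0.02, "gripper": 1},
    {"delta_pos": [0, 0, 0], "twist": -0.04, "gripper": 1},
    {"delta_pos": [0, 0, 0], "twist": -0.06, "gripper": 1},
  ],
)

```text
time: 10.55
position: [0.5451, 0.145, 0.3214]
ee_rot: [0.915, 0.404, -0.0, -0.0]
wrist_force: [-3.4, -2.2, -0.7]
finger_gap: 0.0179
finger_force: 30.0
```

```bash
python3 t.py
```

```text
10.55 [0.5451 0.145  0.3214] yaw -0.7394 [-3.45 -2.19 -0.71] [-0.613  0.834  0.209] q [ 0.2   -0.006  1.477  0.     1.671  0.939]
```

Call:
apply_moves(
  series=[
    {"delta_pos": [0, 0, 0], "twist": -0.02, "gripper": 1},
    {"delta_pos": [0, 0, 0], "twist": -0.04, "gripper": 1},
  ],
)

```text
time: 10.75
position: [0.5451, 0.145, 0.3214]
ee_rot: [0.923, 0.385, -0.0, -0.0]
wrist_force: [-3.7, -1.7, 0.5]
finger_gap: 0.0178
finger_force: 30.0
```

```bash
python3 t.py
```

```text
10.75 [0.5451 0.145  0.3214] yaw -0.7796 [-3.71 -1.72  0.47] [-0.604  0.919  0.167] q [ 0.2   -0.006  1.477  0.     1.67   0.979]
```

Call:
apply_moves(
  series=[
    {"delta_pos": [0, 0, 0], "twist": -0.015, "gripper": 1},
    {"delta_pos": [0, 0, 0], "twist": -0.03, "gripper": 1},
  ],
)

```text
time: 10.95
position: [0.5451, 0.145, 0.3214]
ee_rot: [0.928, 0.372, -0.0, -0.0]
wrist_force: [-3.3, -1.5, 0.1]
finger_gap: 0.018
finger_force: 30.0
```

```bash
python3 t.py
```

```text
10.95 [0.5451 0.145  0.3214] yaw -0.8091 [-3.34 -1.47  0.13] [-0.588  0.977  0.221] q [ 0.2   -0.006  1.477  0.     1.67   1.009]
```

Call:
apply_moves(
  series=[
    {"delta_pos": [0, 0, 0], "twist": -0.015, "gripper": 1},
  ],
)

```text
time: 11.05
position: [0.5452, 0.1451, 0.3214]
ee_rot: [0.931, 0.365, -0.0, -0.0]
wrist_force: [-3.7, -2.5, -0.2]
finger_gap: 0.0183
finger_force: 30.0
```

```bash
python3 t.py
```

```text
11.05 [0.5452 0.1451 0.3214] yaw -0.8241 [-3.74 -2.47 -0.18] [-0.589  0.973  0.18 ] q [ 0.2   -0.006  1.477  0.     1.67   1.024]
```

Call:
apply_moves(
  series=[
    {"delta_pos": [0, 0, 0], "twist": -0.015, "gripper": 1},
  ],
)

```text
time: 11.15
position: [0.5452, 0.145, 0.3214]
ee_rot: [0.934, 0.358, -0.0, -0.0]
wrist_force: [-3.7, -1.9, -1.1]
finger_gap: 0.0183
finger_force: 30.0
```

```bash
python3 t.py
```

```text
11.15 [0.5452 0.145  0.3214] yaw -0.8392 [-3.75 -1.91 -1.12] [-0.549  1.107  0.269] q [ 0.2   -0.006  1.477  0.     1.67   1.039]
```

Call:
apply_moves(
  series=[
    {"delta_pos": [0, 0, 0], "twist": -0.015, "gripper": 1},
  ],
)

```text
time: 11.25
position: [0.5452, 0.145, 0.3214]
ee_rot: [0.936, 0.351, -0.0, -0.0]
wrist_force: [-3.4, -1.9, 0.2]
finger_gap: 0.0181
finger_force: 30.0
```

```bash
python3 t.py
```

```text
11.25 [0.5452 0.145  0.3214] yaw -0.8542 [-3.43 -1.85  0.21] [-0.523  1.14   0.196] q [ 0.2   -0.006  1.477  0.     1.67   1.054]
```

```bash
cat > t.py <<'E'
from h import *
o=get_obs();q=o["ee_rot"];print(o["time"],"yaw",round(2*np.arctan2(q[1],q[0])-np.pi/2,4),o["wrist_torque"].round(3),"j6",o["joint_torque"][5].round(3))
E
python3 t.py
```

```text
11.25 yaw -0.8542 [-0.523  1.14   0.196] j6 -0.003
```

Call:
apply_moves(
  series=[
    {"delta_pos": [0, 0, 0], "twist": -0.015, "gripper": 1},
  ],
)

```text
time: 11.35
position: [0.5452, 0.145, 0.3214]
ee_rot: [0.939, 0.344, -0.0, -0.0]
wrist_force: [-4.4, -1.9, 0.7]
finger_gap: 0.0179
finger_force: 30.0
```

```bash
python3 t.py
```

```text
11.35 yaw -0.8692 [-0.435  1.143  0.201] j6 -0.001
```

Call:
apply_moves(
  series=[
    {"delta_pos": [0, 0, 0], "twist": -0.015, "gripper": 1},
  ],
)

```text
time: 11.45
position: [0.5452, 0.145, 0.3214]
ee_rot: [0.942, 0.337, -0.0, -0.0]
wrist_force: [-3.6, -2.3, 0.5]
finger_gap: 0.0176
finger_force: 30.0
```

```bash
python3 t.py
```

```text
11.45 yaw -0.8842 [-0.413  1.165  0.217] j6 -0.002
```

Call:
apply_moves(
  series=[
    {"delta_pos": [0, 0, 0], "twist": -0.015, "gripper": 1},
  ],
)

```text
time: 11.55
position: [0.5452, 0.1451, 0.3214]
ee_rot: [0.944, 0.33, -0.0, -0.0]
wrist_force: [-4.0, -0.4, -0.3]
finger_gap: 0.0179
finger_force: 30.0
```

```bash
python3 t.py
```

```text
11.55 yaw -0.8992 [-0.398  1.192  0.154] j6 0.001
```

Call:
apply_moves(
  series=[
    {"delta_pos": [0, 0, 0], "twist": -0.02, "gripper": 1},
  ],
)

```text
time: 11.65
position: [0.5452, 0.1451, 0.3214]
ee_rot: [0.947, 0.32, -0.0, -0.0]
wrist_force: [-4.4, -0.4, -0.1]
finger_gap: 0.0179
finger_force: 30.0
```

```bash
python3 t.py
```

```text
11.65 yaw -0.9193 [-0.376  1.144  0.192] j6 -0.119
```

Call:
apply_moves(
  series=[
    {"delta_pos": [0, 0, 0], "twist": -0.02, "gripper": 1},
  ],
)

```text
time: 11.75
position: [0.5452, 0.1451, 0.3214]
ee_rot: [0.951, 0.31, -0.0, -0.0]
wrist_force: [-4.4, -1.5, -1.2]
finger_gap: 0.0182
finger_force: 30.0
```

```bash
python3 t.py
```

```text
11.75 yaw -0.9396 [-0.261  1.237  0.186] j6 -0.072
```

Call:
apply_moves(
  series=[
    {"delta_pos": [0, 0, 0], "twist": -0.02, "gripper": 1},
  ],
)

```text
time: 11.85
position: [0.5452, 0.1451, 0.3214]
ee_rot: [0.954, 0.301, -0.0, -0.0]
wrist_force: [-4.4, -0.1, -0.4]
finger_gap: 0.0177
finger_force: 30.0
```

```bash
python3 t.py
```

```text
11.85 yaw -0.9596 [-0.232  1.257  0.266] j6 -0.064
```

Call:
apply_moves(
  series=[
    {"delta_pos": [0, 0, 0], "twist": -0.015, "gripper": 1},
  ],
)

```text
time: 11.95
position: [0.5452, 0.1451, 0.3214]
ee_rot: [0.956, 0.294, -0.0, -0.0]
wrist_force: [-4.3, -1.2, -0.4]
finger_gap: 0.0179
finger_force: 30.0
```

```bash
python3 t.py
```

```text
11.95 yaw -0.9744 [-0.225  1.253  0.177] j6 0.056
```

Call:
apply_moves(
  series=[
    {"delta_pos": [0, 0, 0], "twist": -0.015, "gripper": 1},
  ],
)

```text
time: 12.05
position: [0.5452, 0.1451, 0.3214]
ee_rot: [0.958, 0.287, -0.0, -0.0]
wrist_force: [-3.9, -0.5, -0.0]
finger_gap: 0.0178
finger_force: 30.0
```

```bash
python3 t.py
```

```text
12.05 yaw -0.9891 [-0.185  1.281  0.186] j6 0.01
```

Call:
apply_moves(
  series=[
    {"delta_pos": [0, 0, 0], "twist": -0.01, "gripper": 1},
  ],
)

```text
time: 12.15
position: [0.5452, 0.1451, 0.3214]
ee_rot: [0.959, 0.282, -0.0, -0.0]
wrist_force: [-4.1, -1.5, 0.5]
finger_gap: 0.0178
finger_force: 30.0
```

```bash
python3 t.py
```

```text
12.15 yaw -0.9988 [-0.123  1.309  0.246] j6 0.123
```

Call:
apply_moves(
  series=[
    {"delta_pos": [0, 0, 0], "twist": -0.02, "gripper": 1},
  ],
)

```text
time: 12.25
position: [0.5452, 0.1451, 0.3214]
ee_rot: [0.962, 0.272, -0.0, -0.0]
wrist_force: [-4.6, -1.1, 0.4]
finger_gap: 0.0178
finger_force: 30.0
```

```bash
python3 t.py
```

```text
12.25 yaw -1.0191 [-0.043  1.306  0.222] j6 -0.162
```

Call:
apply_moves(
  series=[
    {"delta_pos": [0, 0, 0], "twist": -0.02, "gripper": 1},
  ],
)

```text
time: 12.35
position: [0.5452, 0.1451, 0.3214]
ee_rot: [0.965, 0.263, -0.0, -0.0]
wrist_force: [-5.0, -0.2, -0.0]
finger_gap: 0.018
finger_force: 30.0
```

```bash
python3 t.py
```

```text
12.35 yaw -1.0395 [0.002 1.24  0.215] j6 -0.078
```

Call:
apply_moves(
  series=[
    {"delta_pos": [0, 0, 0], "twist": -0.02, "gripper": 1},
  ],
)

```text
time: 12.45
position: [0.5452, 0.1451, 0.3214]
ee_rot: [0.968, 0.253, -0.0, -0.0]
wrist_force: [-4.2, -0.5, -0.9]
finger_gap: 0.0182
finger_force: 30.0
```

```bash
python3 t.py
```

```text
12.45 yaw -1.0595 [0.058 1.295 0.2  ] j6 -0.061
```

Call:
apply_moves(
  series=[
    {"delta_pos": [0, 0, 0], "twist": -0.02, "gripper": 1},
  ],
)

```text
time: 12.55
position: [0.5452, 0.1451, 0.3214]
ee_rot: [0.97, 0.243, -0.0, -0.0]
wrist_force: [-5.0, 1.4, -0.3]
finger_gap: 0.0179
finger_force: 30.0
```

```bash
python3 t.py
```

```text
12.55 yaw -1.0795 [0.148 1.307 0.212] j6 -0.06
```

Call:
apply_moves(
  series=[
    {"delta_pos": [0, 0, 0], "twist": -0.02, "gripper": 1},
  ],
)

```text
time: 12.65
position: [0.5452, 0.1451, 0.3214]
ee_rot: [0.972, 0.233, -0.0, -0.0]
wrist_force: [-4.3, 0.5, -0.6]
finger_gap: 0.0177
finger_force: 30.0
```

```bash
python3 t.py
```

```text
12.65 yaw -1.0995 [0.147 1.32  0.201] j6 -0.059
```

Call:
apply_moves(
  series=[
    {"delta_pos": [0, 0, 0], "twist": -0.02, "gripper": 1},
  ],
)

```text
time: 12.75
position: [0.5452, 0.1451, 0.3214]
ee_rot: [0.975, 0.224, -0.0, -0.0]
wrist_force: [-3.4, 0.7, 0.0]
finger_gap: 0.0178
finger_force: 30.0
```

```bash
python3 t.py
```

```text
12.75 yaw -1.1195 [0.225 1.266 0.239] j6 -0.056
```

Call:
apply_moves(
  series=[
    {"delta_pos": [0, 0, 0], "twist": -0.02, "gripper": 1},
  ],
)

```text
time: 12.85
position: [0.5452, 0.1452, 0.3214]
ee_rot: [0.977, 0.214, 0.0, -0.0]
wrist_force: [-4.2, 1.0, 0.3]
finger_gap: 0.0178
finger_force: 30.0
```

```bash
python3 t.py
```

```text
12.85 yaw -1.1394 [0.277 1.22  0.205] j6 -0.058
```

Call:
apply_moves(
  series=[
    {"delta_pos": [0, 0, 0], "twist": -0.02, "gripper": 1},
  ],
)

```text
time: 12.95
position: [0.5452, 0.1451, 0.3214]
ee_rot: [0.979, 0.204, 0.0, -0.0]
wrist_force: [-5.0, 2.0, -0.5]
finger_gap: 0.0178
finger_force: 30.0
```

```bash
python3 t.py
```

```text
12.95 yaw -1.1595 [0.321 1.223 0.219] j6 -0.058
```

Call:
apply_moves(
  series=[
    {"delta_pos": [0, 0, 0], "twist": -0.02, "gripper": 1},
  ],
)

```text
time: 13.05
position: [0.5452, 0.1451, 0.3214]
ee_rot: [0.981, 0.194, -0.0, -0.0]
wrist_force: [-4.5, 1.1, -1.1]
finger_gap: 0.0181
finger_force: 30.0
```

```bash
python3 t.py
```

```text
13.05 yaw -1.1795 [0.419 1.266 0.211] j6 -0.057
```

Call:
apply_moves(
  series=[
    {"delta_pos": [0, 0, 0], "twist": -0.02, "gripper": 1},
  ],
)

```text
time: 13.15
position: [0.5452, 0.1451, 0.3214]
ee_rot: [0.983, 0.185, 0.0, -0.0]
wrist_force: [-5.0, 1.1, -0.8]
finger_gap: 0.018
finger_force: 30.0
```

```bash
python3 t.py
```

```text
13.15 yaw -1.1995 [0.579 1.241 0.224] j6 -0.056
```

Call:
apply_moves(
  series=[
    {"delta_pos": [0, 0, 0], "twist": -0.02, "gripper": 1},
  ],
)

```text
time: 13.25
position: [0.5452, 0.1452, 0.3214]
ee_rot: [0.985, 0.175, 0.0, -0.0]
wrist_force: [-4.4, 2.2, -1.1]
finger_gap: 0.018
finger_force: 30.0
```

```bash
python3 t.py
```

```text
13.25 yaw -1.2194 [0.57  1.19  0.203] j6 -0.055
```

Call:
apply_moves(
  series=[
    {"delta_pos": [0, 0, 0], "twist": -0.02, "gripper": 1},
  ],
)

```text
time: 13.35
position: [0.5452, 0.1452, 0.3214]
ee_rot: [0.986, 0.165, 0.0, -0.0]
wrist_force: [-5.2, 2.5, -0.6]
finger_gap: 0.0181
finger_force: 30.0
```

```bash
python3 t.py
```

```text
13.35 yaw -1.2394 [0.667 1.245 0.183] j6 -0.056
```

Call:
apply_moves(
  series=[
    {"delta_pos": [0, 0, 0], "twist": -0.02, "gripper": 1},
  ],
)

```text
time: 13.45
position: [0.5452, 0.1452, 0.3214]
ee_rot: [0.988, 0.155, 0.0, -0.0]
wrist_force: [-4.4, 2.4, -0.0]
finger_gap: 0.0176
finger_force: 30.0
```

```bash
python3 t.py
```

```text
13.45 yaw -1.2595 [0.712 1.231 0.18 ] j6 -0.054
```

Call:
apply_moves(
  series=[
    {"delta_pos": [0, 0, 0], "twist": -0.02, "gripper": 1},
  ],
)

```text
time: 13.55
position: [0.5452, 0.1452, 0.3214]
ee_rot: [0.989, 0.145, 0.0, -0.0]
wrist_force: [-4.7, 2.7, -0.9]
finger_gap: 0.018
finger_force: 30.0
```

```bash
python3 t.py
```

```text
13.55 yaw -1.2794 [0.85  1.185 0.147] j6 -0.052
```

Call:
apply_moves(
  series=[
    {"delta_pos": [0, 0, 0], "twist": -0.02, "gripper": 1},
  ],
)

```text
time: 13.65
position: [0.5452, 0.1452, 0.3214]
ee_rot: [0.991, 0.135, 0.0, -0.0]
wrist_force: [-4.0, 2.3, -1.0]
finger_gap: 0.0177
finger_force: 30.0
```

```bash
python3 t.py
```

```text
13.65 yaw -1.2995 [0.866 1.156 0.225] j6 -0.052
```

```bash
cat > c.py <<'E'
from h import *
import sys
s=snap("wrist",sys.argv[1])
for t in ("w1","w5",sys.argv[1]):
    s=load(t);m=mask(s,(0,170,90),(8,255,255))|mask(s,(172,170,90),(180,255,255))
    n,l,st,c=cv2.connectedComponentsWithStats(m.astype(np.uint8))
    print(t,[np.round(p[:2],4).tolist() for p,a in zip(plane(s,c,.045)[1:],st[1:]) if a[4]>4 and abs(p[0]-.6)<.075 and abs(p[1]-.135)<.03])
E
python3 c.py w7
```

```text
w1 [[0.5608, 0.1418], [0.6399, 0.1433], [0.6558, 0.1432], [0.6433, 0.1269], [0.6566, 0.1261]]
w5 [[0.5615, 0.1413], [0.6556, 0.143], [0.6432, 0.1267]]
w7 [[0.6534, 0.1434], [0.6541, 0.1262], [0.6374, 0.1437], [0.641, 0.1273], [0.5489, 0.1294]]
```

The holder has moved about 2.4 mm, so the cam is drawing. Slot play explains the lag. Continuing.

Call:
apply_moves(
  series=[
    {"delta_pos": [0, 0, 0], "twist": -0.02, "gripper": 1},
  ],
)

```text
time: 13.8
position: [0.5452, 0.1452, 0.3214]
ee_rot: [0.992, 0.126, 0.0, -0.0]
wrist_force: [-3.0, 3.0, -1.5]
finger_gap: 0.018
finger_force: 30.0
```

```bash
python3 t.py
```

```text
13.8 yaw -1.319 [0.858 1.193 0.233] j6 -0.176
```

Call:
apply_moves(
  series=[
    {"delta_pos": [0, 0, 0], "twist": -0.02, "gripper": 1},
  ],
)

```text
time: 13.9
position: [0.5452, 0.1452, 0.3214]
ee_rot: [0.993, 0.115, 0.0, -0.0]
wrist_force: [-3.9, 3.4, -0.1]
finger_gap: 0.0176
finger_force: 30.0
```

```bash
python3 t.py
```

```text
13.9 yaw -1.3394 [0.929 1.139 0.2  ] j6 -0.062
```

Call:
apply_moves(
  series=[
    {"delta_pos": [0, 0, 0], "twist": -0.02, "gripper": 1},
  ],
)

```text
time: 14.0
position: [0.5452, 0.1452, 0.3214]
ee_rot: [0.994, 0.105, 0.0, -0.0]
wrist_force: [-4.1, 3.5, -0.7]
finger_gap: 0.0178
finger_force: 30.0
```

```bash
python3 t.py
```

```text
14.0 yaw -1.3594 [0.937 1.106 0.216] j6 -0.049
```

Call:
apply_moves(
  series=[
    {"delta_pos": [0, 0, 0], "twist": -0.02, "gripper": 1},
  ],
)

```text
time: 14.1
position: [0.5452, 0.1452, 0.3214]
ee_rot: [0.995, 0.096, 0.0, -0.0]
wrist_force: [-3.7, 3.6, -1.6]
finger_gap: 0.0182
finger_force: 30.0
```

```bash
python3 t.py
```

```text
14.1 yaw -1.3794 [0.911 1.13  0.24 ] j6 -0.049
```

Call:
apply_moves(
  series=[
    {"delta_pos": [0, 0, 0], "twist": -0.02, "gripper": 1},
  ],
)

```text
time: 14.2
position: [0.5453, 0.1452, 0.3214]
ee_rot: [0.996, 0.086, 0.0, -0.0]
wrist_force: [-4.7, 3.2, -0.6]
finger_gap: 0.0178
finger_force: 30.0
```

```bash
python3 t.py
```

```text
14.2 yaw -1.3994 [0.92  1.128 0.238] j6 -0.05
```

Call:
apply_moves(
  series=[
    {"delta_pos": [0, 0, 0], "twist": -0.02, "gripper": 1},
  ],
)

```text
time: 14.3
position: [0.5453, 0.1452, 0.3214]
ee_rot: [0.997, 0.076, 0.0, -0.0]
wrist_force: [-4.2, 2.9, -1.8]
finger_gap: 0.0176
finger_force: 30.0
```

```bash
python3 t.py
```

```text
14.3 yaw -1.4194 [0.923 1.092 0.183] j6 -0.047
```

Call:
apply_moves(
  series=[
    {"delta_pos": [0, 0, 0], "twist": -0.02, "gripper": 1},
  ],
)

```text
time: 14.4
position: [0.5453, 0.1452, 0.3214]
ee_rot: [0.998, 0.066, 0.0, -0.0]
wrist_force: [-4.0, 3.9, 0.0]
finger_gap: 0.0181
finger_force: 30.0
```

```bash
python3 t.py
```

```text
14.4 yaw -1.4394 [0.967 1.088 0.242] j6 -0.049
```

Call:
apply_moves(
  series=[
    {"delta_pos": [0, 0, 0], "twist": -0.02, "gripper": 1},
  ],
)

```text
time: 14.5
position: [0.5453, 0.1453, 0.3214]
ee_rot: [0.998, 0.056, 0.0, -0.0]
wrist_force: [-3.4, 3.0, -1.0]
finger_gap: 0.0175
finger_force: 30.0
```

```bash
python3 t.py
```

```text
14.5 yaw -1.4594 [0.908 1.105 0.209] j6 -0.048
```

Call:
apply_moves(
  series=[
    {"delta_pos": [0, 0, 0], "twist": -0.02, "gripper": 1},
  ],
)

```text
time: 14.6
position: [0.5453, 0.1452, 0.3214]
ee_rot: [0.999, 0.046, 0.0, -0.0]
wrist_force: [-4.0, 3.1, -1.3]
finger_gap: 0.0178
finger_force: 30.0
```

```bash
python3 t.py
```

```text
14.6 yaw -1.4794 [0.928 1.112 0.187] j6 -0.047
```

```bash
python3 c.py w8; python3 -c "
from h import *
for t in ('w7','w8'):
    s=load(t);m=mask(s,(0,170,90),(8,255,255))|mask(s,(172,170,90),(180,255,255));v,u=np.nonzero(m);P=plane(s,np.c_[u,v],.056)[:,:2]-[.5451,.1451];P=P[np.hypot(*P.T)<.019];p=P.mean(0);print(t,p,np.arctan2(p[1],p[0]))"
```

```text
w1 [[0.5608, 0.1418], [0.6399, 0.1433], [0.6558, 0.1432], [0.6433, 0.1269], [0.6566, 0.1261]]
w5 [[0.5615, 0.1413], [0.6556, 0.143], [0.6432, 0.1267]]
w8 [[0.6526, 0.1433], [0.6533, 0.1264], [0.6402, 0.127], [0.6366, 0.1435], [0.5462, 0.129]]
w7 [ 0.00675562 -0.01416072] -1.1256623077358225
w8 [ 0.00431879 -0.01509836] -1.2921920510997105
```

Call:
apply_moves(
  series=[
    {"delta_pos": [0, 0, 0], "twist": -0.02, "gripper": 1},
  ],
)

```text
time: 14.75
position: [0.5453, 0.1452, 0.3214]
ee_rot: [0.999, 0.036, 0.0, -0.0]
wrist_force: [-3.7, 3.7, -1.1]
finger_gap: 0.0176
finger_force: 30.0
```

```bash
python3 t.py
```

```text
14.75 yaw -1.4989 [1.036 1.08  0.195] j6 -0.163
```

Call:
apply_moves(
  series=[
    {"delta_pos": [0, 0, 0], "twist": -0.02, "gripper": 1},
  ],
)

```text
time: 14.85
position: [0.5453, 0.1453, 0.3214]
ee_rot: [1.0, 0.026, 0.0, -0.0]
wrist_force: [-4.2, 3.1, -1.1]
finger_gap: 0.0181
finger_force: 30.0
```

```bash
python3 t.py
```

```text
14.85 yaw -1.5193 [0.952 1.008 0.247] j6 -0.031
```

Call:
apply_moves(
  series=[
    {"delta_pos": [0, 0, 0], "twist": -0.02, "gripper": 1},
  ],
)

```text
time: 14.95
position: [0.5453, 0.1453, 0.3214]
ee_rot: [1.0, 0.016, 0.0, -0.0]
wrist_force: [-4.0, 3.9, -1.2]
finger_gap: 0.0178
finger_force: 30.0
```

```bash
python3 t.py
```

```text
14.95 yaw -1.5393 [1.006 1.022 0.235] j6 0.017
```

Call:
apply_moves(
  series=[
    {"delta_pos": [0, 0, 0], "twist": -0.02, "gripper": 1},
  ],
)

```text
time: 15.05
position: [0.5453, 0.1453, 0.3214]
ee_rot: [1.0, 0.006, 0.0, -0.0]
wrist_force: [-3.9, 3.1, -1.9]
finger_gap: 0.0178
finger_force: 30.0
```

```bash
python3 t.py
```

```text
15.05 yaw -1.5592 [1.026 0.962 0.311] j6 0.04
```

Call:
apply_moves(
  series=[
    {"delta_pos": [0, 0, 0], "twist": -0.015, "gripper": 1},
  ],
)

```text
time: 15.15
position: [0.5453, 0.1453, 0.3214]
ee_rot: [1.0, -0.002, 0.0, -0.0]
wrist_force: [-3.1, 3.9, -0.3]
finger_gap: 0.0181
finger_force: 30.0
```

```bash
python3 t.py
```

```text
15.15 yaw -1.5742 [1.072 0.953 0.326] j6 0.152
```

Call:
apply_moves(
  series=[
    {"delta_pos": [0, 0, 0], "twist": -0.015, "gripper": 1},
  ],
)

```text
time: 15.25
position: [0.5453, 0.1453, 0.3214]
ee_rot: [1.0, -0.009, 0.0, -0.0]
wrist_force: [-3.9, 3.0, -1.1]
finger_gap: 0.018
finger_force: 30.0
```

```bash
python3 t.py
```

```text
15.25 yaw -1.589 [1.107 0.948 0.308] j6 0.135
```

The torque has climbed to about 0.315, roughly 0.11 over drawing (0.205), so it's tight. I hold briefly and confirm.

Call:
apply_moves(
  series=[
    {"delta_pos": [0, 0, 0], "twist": 0, "gripper": 1},
    {"delta_pos": [0, 0, 0], "twist": 0, "gripper": 1},
  ],
)

```text
time: 15.45
position: [0.5453, 0.1453, 0.3214]
ee_rot: [1.0, -0.009, 0.0, -0.0]
wrist_force: [-2.7, 3.2, -1.4]
finger_gap: 0.018
finger_force: 30.0
```

```bash
python3 t.py
```

```text
15.45 yaw -1.5884 [1.065 0.981 0.237] j6 0.315
```

Call:
apply_moves(
  series=[
    {"delta_pos": [0, 0, 0], "twist": 0, "gripper": 1},
  ],
)

```text
time: 15.55
position: [0.5453, 0.1453, 0.3214]
ee_rot: [1.0, -0.009, 0.0, -0.0]
wrist_force: [-3.0, 4.9, -1.6]
finger_gap: 0.018
finger_force: 30.0
```

```bash
python3 t.py
```

```text
15.55 yaw -1.5884 [1.137 1.008 0.245] j6 0.306
```

Call:
apply_moves(
  series=[
    {"delta_pos": [0, 0, 0], "twist": 0, "gripper": 1},
  ],
)

```text
time: 15.65
position: [0.5453, 0.1453, 0.3214]
ee_rot: [1.0, -0.009, 0.0, -0.0]
wrist_force: [-3.2, 3.8, -2.1]
finger_gap: 0.0179
finger_force: 30.0
```

```bash
python3 t.py; python3 c.py w9
```

```text
15.65 yaw -1.5884 [1.063 1.068 0.225] j6 0.305
w1 [[0.5608, 0.1418], [0.6399, 0.1433], [0.6558, 0.1432], [0.6433, 0.1269], [0.6566, 0.1261]]
w5 [[0.5615, 0.1413], [0.6556, 0.143], [0.6432, 0.1267]]
w9 [[0.6526, 0.1434], [0.6531, 0.1263], [0.6401, 0.1271], [0.6365, 0.1435], [0.5446, 0.1292]]
```

Travel is unchanged from w8 to w9, so the holder is on the pads and I stop here. I unload the blade slightly, lift it straight out and check.

Call:
apply_moves(
  series=[
    {"delta_pos": [0, 0, 0], "twist": 0.03, "gripper": 1},
    {"delta_pos": [0, 0, 0], "twist": 0.06, "gripper": 1},
    {"delta_pos": [0, 0, 0], "twist": 0.08, "gripper": 1},
    {"delta_pos": [0, 0, 0], "twist": 0.08, "gripper": 1},
  ],
)

```text
time: 16.1
position: [0.5453, 0.1452, 0.3214]
ee_rot: [1.0, 0.031, 0.0, -0.0]
wrist_force: [-3.7, 3.6, -1.3]
finger_gap: 0.0176
finger_force: 30.0
```

```bash
python3 t.py
```

```text
16.1 yaw -1.5084 [1.178 0.878 0.107] j6 -0.119
```

Call:
apply_moves(
  series=[
    {"delta_pos": [0, 0, 0.002], "twist": 0, "gripper": 1},
    {"delta_pos": [0, 0, 0.005], "twist": 0, "gripper": 1},
    {"delta_pos": [0, 0, 0.01], "twist": 0, "gripper": 1},
    {"delta_pos": [0, 0, 0.02], "twist": 0, "gripper": 1},
    {"delta_pos": [0, 0, 0.04], "twist": 0, "gripper": 1},
    {"delta_pos": [0, 0, 0.06], "twist": 0, "gripper": 1},
    {"delta_pos": [0, 0, 0.06], "twist": 0, "gripper": 1},
    {"delta_pos": [0, 0, 0.06], "twist": 0, "gripper": 1},
  ],
)

```text
time: 16.9
position: [0.5453, 0.1448, 0.3825]
ee_rot: [1.0, 0.031, 0.001, -0.0]
wrist_force: [-0.6, 0.7, -1.9]
finger_gap: 0.0181
finger_force: 30.0
```

```bash
python3 c.py w10; python3 -c "
from h import *
s=load('w10');blade(s)
for t in ('w8','w9','w10'):
    s=load(t);m=mask(s,(0,170,90),(8,255,255))|mask(s,(172,170,90),(180,255,255));v,u=np.nonzero(m);P=plane(s,np.c_[u,v],.056)[:,:2]-[.5451,.1451];P=P[np.hypot(*P.T)<.019];p=P.mean(0);print(t,p,np.arctan2(p[1],p[0]))"
```

```text
w1 [[0.5608, 0.1418], [0.6399, 0.1433], [0.6558, 0.1432], [0.6433, 0.1269], [0.6566, 0.1261]]
w5 [[0.5615, 0.1413], [0.6556, 0.143], [0.6432, 0.1267]]
w10 [[0.6523, 0.1436], [0.6398, 0.1272], [0.6363, 0.1435], [0.5452, 0.1292]]
tcp [0.5453 0.1449 0.3812] yaw -1.5083 n 35 blade along [-0.008  -0.0012  0.0077] cross [0.0015 0.0018 0.0021] z [0.1129 0.1147 0.1186]
fit angle rel 0.0003653538037543865
w8 [ 0.00431879 -0.01509836] -1.2921920510997105
w9 [ 0.00274459 -0.01530946] -1.3934065498052757
w10 [ 0.00273246 -0.01519468] -1.392867958632393
```

The cam stayed at -1.393 rad after release and the holder is still drawn in. The driver is still straight in the grip. Now back to the stand.

Call:
apply_moves(
  series=[
    {"delta_pos": [-0.005, -0.02, 0.005], "twist": 0.14, "gripper": 1},
    {"delta_pos": [-0.015, -0.045, 0.005], "twist": 0.28, "gripper": 1},
    {"delta_pos": [-0.022, -0.07, 0.005], "twist": 0.42, "gripper": 1},
    {"delta_pos": [-0.03, -0.095, 0.005], "twist": 0.56, "gripper": 1},
    {"delta_pos": [-0.038, -0.12, 0.005], "twist": 0.7, "gripper": 1},
    {"delta_pos": [-0.046, -0.145, 0.005], "twist": 0.84, "gripper": 1},
    {"delta_pos": [-0.054, -0.17, 0.005], "twist": 0.98, "gripper": 1},
    {"delta_pos": [-0.062, -0.195, 0.005], "twist": 1.12, "gripper": 1},
    {"delta_pos": [-0.07, -0.22, 0.005], "twist": 1.26, "gripper": 1},
    {"delta_pos": [-0.078, -0.245, 0.005], "twist": 1.4, "gripper": 1},
    {"delta_pos": [-0.086, -0.265, 0.005], "twist": 1.54, "gripper": 1},
    {"delta_pos": [-0.0915, -0.283, 0.005], "twist": 1.66, "gripper": 1},
    {"delta_pos": [-0.0915, -0.283, 0.0], "twist": 1.74, "gripper": 1},
    {"delta_pos": [-0.0915, -0.283, 0.0], "twist": 1.74, "gripper": 1},
    {"delta_pos": [-0.0915, -0.283, 0.0], "twist": 1.74, "gripper": 1},
    {"delta_pos": [-0.0915, -0.283, 0.0], "twist": 1.74, "gripper": 1},
  ],
)

```text
time: 18.55
position: [0.4538, -0.1377, 0.3811]
ee_rot: [0.621, 0.784, -0.0, -0.0]
wrist_force: [-0.1, 0.0, -0.7]
finger_gap: 0.0178
finger_force: 30.0
```

```bash
python3 - <<'E'
from h import *
s=snap("wrist","w11");blade(s)
o,d=rays(s,np.stack(np.meshgrid(np.arange(512),np.arange(384)),-1).reshape(-1,2)); C=(o+d*s["d"].reshape(-1,1)).reshape(384,512,3)
hsv=cv2.cvtColor(s["im"],cv2.COLOR_RGB2HSV)
m=(abs(C[...,2]-.078)<.003)&(np.hypot(C[...,0]-.4535,C[...,1]+.1378)<.045);X=C[m][:,:2].astype(np.float32)
print("stand",cv2.minAreaRect(X),len(X))
cv2.imwrite("pics/w11.png",cv2.resize(s["im"][100:280,140:380,::-1],(720,540)))
E
```

```text
tcp [ 0.4538 -0.1376  0.3813] yaw 0.2314 n 51 blade along [-0.0088 -0.002   0.0071] cross [0.0003 0.0023 0.0028] z [0.1118 0.115  0.1188]
fit angle rel -0.0016606338853674177
stand ((0.4537619650363922, -0.13815772533416748), (0.050085730850696564, 0.05071697756648064), 8.500418663024902) 2412
```

View pics/w11.png

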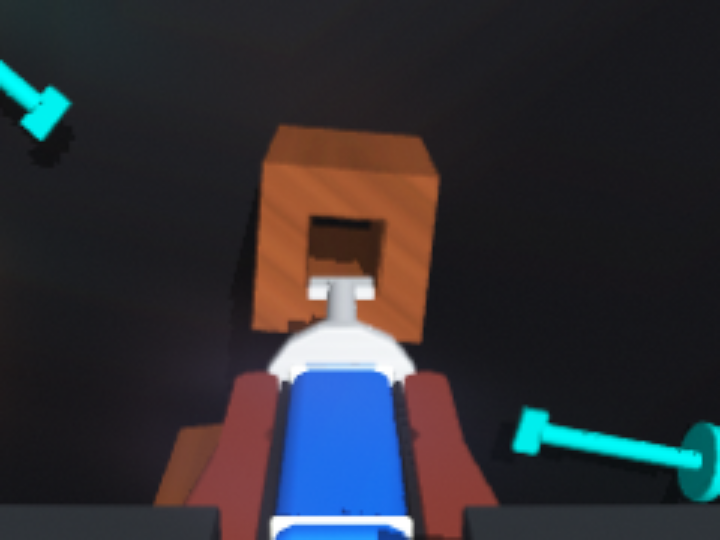

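The hole at (345,250) is right under the blade at (342,287). I lower it with a 1 mm correction.

Call:
apply_moves(
  series=[
    {"delta_pos": [0.0009, -0.001, -0.01], "twist": 0, "gripper": 1},
    {"delta_pos": [0.0009, -0.001, -0.022], "twist": 0, "gripper": 1},
    {"delta_pos": [0.0009, -0.001, -0.032], "twist": 0, "gripper": 1},
    {"delta_pos": [0.0009, -0.001, -0.042], "twist": 0, "gripper": 1},
    {"delta_pos": [0.0009, -0.001, -0.055], "twist": 0, "gripper": 1},
    {"delta_pos": [0.0009, -0.001, -0.07], "twist": 0, "gripper": 1},
    {"delta_pos": [0.0009, -0.001, -0.085], "twist": 0, "gripper": 1},
    {"delta_pos": [0.0009, -0.001, -0.095], "twist": 0, "gripper": 1},
    {"delta_pos": [0.0009, -0.001, -0.1], "twist": 0, "gripper": 1},
    {"delta_pos": [0.0009, -0.001, -0.103], "twist": 0, "gripper": 1},
    {"delta_pos": [0.0009, -0.001, -0.104], "twist": 0, "gripper": 1},
    {"delta_pos": [0.0009, -0.001, -0.104], "twist": 0, "gripper": 1},
  ],
)

```text
time: 19.8
position: [0.4547, -0.1391, 0.2779]
ee_rot: [0.621, 0.784, 0.0, 0.0]
wrist_force: [0.4, 0.1, -1.3]
finger_gap: 0.0181
finger_force: 30.0
```

Call:
apply_moves(
  series=[
    {"delta_pos": [0, 0, -0.0008], "twist": 0, "gripper": 1},
    {"delta_pos": [0, 0, -0.0013], "twist": 0, "gripper": 1},
    {"delta_pos": [0, 0, -0.0013], "twist": 0, "gripper": 1},
    {"delta_pos": [0, 0, -0.0013], "twist": 0, "gripper": 0.4},
    {"delta_pos": [0, 0, -0.0013], "twist": 0, "gripper": 0},
    {"delta_pos": [0, 0, -0.0013], "twist": 0, "gripper": -0.5},
    {"delta_pos": [0, 0, -0.0013], "twist": 0, "gripper": -1},
    {"delta_pos": [0, 0, -0.0013], "twist": 0, "gripper": -1},
    {"delta_pos": [0, 0, -0.0013], "twist": 0, "gripper": -1},
    {"delta_pos": [0, 0, 0.02], "twist": 0, "gripper": -1},
    {"delta_pos": [0, 0, 0.045], "twist": 0, "gripper": -1},
    {"delta_pos": [0, 0, 0.07], "twist": 0, "gripper": -1},
    {"delta_pos": [0, 0, 0.1], "twist": 0, "gripper": -1},
    {"delta_pos": [0, -0.03, 0.12], "twist": 0, "gripper": -1},
    {"delta_pos": [0, -0.06, 0.12], "twist": 0, "gripper": -1},
    {"delta_pos": [0, -0.06, 0.12], "twist": 0, "gripper": -1},
    {"delta_pos": [0, -0.06, 0.12], "twist": 0, "gripper": -1},
  ],
)

```text
time: 21.5
position: [0.4546, -0.1992, 0.397]
ee_rot: [0.621, 0.784, 0.0, -0.001]
wrist_force: [0.1, -0.9, -0.3]
finger_gap: 0.088
finger_force: 0.0
```

```bash
python3 t.py; python3 - <<'E'
from h import *
s=snap("wrist","w12")
o,d=rays(s,np.stack(np.meshgrid(np.arange(512),np.arange(384)),-1).reshape(-1,2)); C=(o+d*s["d"].reshape(-1,1)).reshape(384,512,3)
near=np.hypot(C[...,0]-.4537,C[...,1]+.138)<.03
for z in (.146,.152,.083):
    X=C[near&(abs(C[...,2]-z)<.002)]; print(z,len(X),cv2.minAreaRect(X[:,:2].astype(np.float32)) if len(X)>5 else 0, np.median(X[:,2]) if len(X) else 0)
E
```

```text
21.5 yaw 0.2307 [ 0.022  0.005 -0.012] j6 -0.065
0.146 244 ((0.4540402591228485, -0.13826461136341095), (0.017077850177884102, 0.017379155382514), 13.344192504882812) 0.1454232314375514
0.152 401 ((0.45409297943115234, -0.13820864260196686), (0.014193784445524216, 0.013981033116579056), 59.09092712402344) 0.1521546361216209
0.083 255 ((0.44866377115249634, -0.1349899172782898), (0.02925322763621807, 0.01731852814555168), 58.11323165893555) 0.08312698521855699
```

The driver stands upright in its stand: cap at (0.454,-0.138), top at 0.152, as at the start. Handing in.

```bash
python3 -c "
from rig import *
print(hand_in())"
```

```text
the job is handed in; nothing more can be done
None
```

I turned the cam clockwise until the torque rose about 0.11 N m over drawing, with the holder seated on the pads. The blue screwdriver is back upright in its own stand. I handed the job in at about 21.6 s; no verdict came back, and the pull on the bolt was judged from torque only.

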